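# Put the balance check weights away

## Robot

A 6-joint arm with a two-finger parallel gripper is mounted at the origin on the work surface. World frame = base frame: x ahead of the robot, y to its left, z up, the work surface at z = 0. Lengths are in m, angles in rad, forces in N, time in s.
With the tool pointing down it reaches from about 0.35 to 0.975 m from the base axis. Payload 4.9 kg.
Tool frame: the origin (TCP) lies at the very end of the fingers, on their centre line; the grasp point (between the pads) lies 19 mm behind it (ctrl.pinch_z is the distance from the TCP to the grasp point, in m); z points along the fingers, y is the direction in which the jaws open and shut (so a half turn about z gives the same grasp; the last joint's range is limited). The gripper opens to 85 mm and grips with 20 to 120 N. Pads are 22 mm wide; open, the fingers measure 114 mm over their backs; the gripper's body (76 mm by 85 mm) begins 54 mm behind the grasp point. The pads swing forward as they close: fully open they stand 13 mm farther back than shut.
Start: joints at [1.181, 0.053, 1.613, -0, 1.476, -0.119], TCP at [0.167, 0.602, 0.231] pointing down, gripper open.
Joint ranges: [-3.01, 3.01], [-1.01, 2.22], [0.06, 2.58], [-1.02, 4.17], [0.09, 2.62], [-3.14, 3.14]. Speed limits (rad/s): [2.57, 2.57, 3.14, 3.14, 3.14, 3.14].

## Interface

Orientations are given as a rotation vector (axis times angle).
In Python, from station import ctrl gives the robot as it stands.
- The arm moves only by the tool carry_out, never from a script. Its argument "series" is a list of rows, each a list of 7 numbers: the shift along the world's x, y, z each as a share of 0.025 m, from -1 to 1, then the turn, a rotation vector about the world's x, y, z each as a share of 0.1 rad, from -1 to 1, then the opening, from 0 (shut) to 1 (fully open). A call has 1 to 12 rows; each row shifts and turns the commanded pose from where the row before left it; what a row does not reach is not made up. A row lasts 1/10 s, in which the tool goes at most 50 mm and 8.59 degrees, less where a joint would pass 70% of its speed; a pose out of reach is approached as far as the arm can. A call with a number of a shift or a turn outside -1 to 1 is refused whole. A call with a gripper value outside its range is refused whole. The fingers move at their own pace and stop on an object; "grip_force" is the grip in N (left out, the last holds). Time passes only in rows, so rows that do not move let the fingers close. It gives the time, the measured TCP pose, the force and the opening at its end, in the units of the state.
- ctrl.get_obs(): the state, without advancing time (a new reading comes with each control period).
- ctrl.get_image(name): name is "scene" or "top" or "wrist"; returns a dict with "frame" (400x640x3 uint8, blue, green, red), "fx", "fy", "cx", "cy" (pixels), "k1" (the pictures are not rectified: a ray, as slopes to the right and down, at radius r is drawn at 1 + k1 r^2 times it, then the intrinsics apply), "R" (3x3) and "t" (3): a world point X has camera coordinates R X + t; the wrist camera has in their place "hand_eye" (4x4, takes a point from camera to tool coordinates, whose origin is the TCP and whose axes are the flange's). Camera axes: x right, y down, z forward; pixel columns grow to the right and rows downward; lengths in m; the calibration is good to about 2 mm. A picture is of the moment at which its call begins: read the wrist's pose just before it. There is no depth.
- ctrl.finish_job(): hands the job in, once; it reports no verdict.
Trained networks look in a picture, given as the dict that the camera call returned (one of the last four; its "shot" number tells which), for a name from the list of things; names that differ only in an ending like _2 or _b are one class to them, and where a whole thing is asked for, a point or a joint stands for the part that bears it (a point fixed in the world has none). Each returns a list of dicts, best first, with "p" (0 to 1); they miss things now and then, are a little off and sometimes report something else, mostly with a low value. They report only what shows in the picture. A call takes as long as a camera call. They do not tell look-alikes from the thing itself.
- ctrl.trace(picture, name): "mask" (400x640 bool, what is visible of it) and "rect" ([left, top, width, height] as shares, 0 to 1, of the picture: columns of its width, rows of its height, round what is visible of it).
- ctrl.mark_of(picture, name): "position" ([column, row] as shares, 0 to 1, of the picture: columns of its width, rows of its height: a listed point, or the origin of a listed thing).
The state is a dict: "t": time; "q": joint angles; "dq": joint speeds; "effort": joint torques, N m; "tool_pos": TCP position; "tool_rot": TCP orientation; "contact_force": force on the tool from outside, world axes, zero at the start; "wrist_torque": the same for the moment, N m; "opening": finger opening in m.
Only numpy, scipy, OpenCV 4.12 (cv2) and the standard library are available. Lean on these libraries where they do the work, as an engineer would, in place of code of your own. Each camera call takes 0.05 s, during which the arm holds its last target.

## Task

The balance check is finished: take the stack of steel weights, and the single weight beside it, off the balance pan and put each weight away, lying flat in the black storage nest made for its size (largest weight in the largest nest, and so on down). Set them down gently without dropping any, and leave the glass jar and vial that stand among the nests where they are.

Things in the scene. Friction and masses are not known exactly. Their poses are not given: they have to be found in the camera images.
- w62_mid (a point): Centre (half-way up, on the axis) of the largest of the four loose check weights: a plain bright steel disc, 62 mm in diameter, 28 mm high, about 660 g, its z axis is its upright axis. It stands on the balance pan, either at the bottom of the stack of three or alone beside it, the two centres 110 mm apart. The pan is a flat 160 x 200 mm plate on a white balance housing (200 x 240 mm), its top 64 mm above the bench; the balance is fixed, its place and turn vary.
- w48_mid (a point): Centre (half-way up, on the axis) of the second largest of the four loose check weights: a plain bright steel disc, 48 mm in diameter, 28 mm high, about 400 g, its z axis is its upright axis. It stands on the balance pan, either at the bottom of the stack of three or alone beside it, the two centres 110 mm apart. 
- w36_mid (a point): Centre (half-way up, on the axis) of the second smallest of the four loose check weights: a plain bright steel disc, 36 mm in diameter, 24 mm high, about 190 g, its z axis is its upright axis. It starts in the stack, lying on the bottom weight and under the smallest one. 
- w25_mid (a point): Centre (half-way up, on the axis) of the smallest of the four loose check weights: a plain bright steel disc, 25 mm in diameter, 24 mm high, about 92 g, its z axis is its upright axis. It starts in the stack, lying on the second-smallest weight, at the top of the stack. 
- n62_floor (a point): Centre of the recess floor of the storage nest for the largest weight: a fixed round black plastic tray lined with grey felt, 84 mm outside diameter, lying on the bench; its recess is 76 mm in diameter with a flat floor 7 mm above the bench and a rim 4 mm above that floor (11 mm above the bench). The point lies on the floor, z up. The four nests and the two jars are dealt over six places in two rows, neighbours roughly 95 to 155 mm apart.
- n48_floor (a point): Centre of the recess floor of the storage nest for the second largest weight: a fixed round black plastic tray lined with grey felt, 70 mm outside diameter, lying on the bench; its recess is 62 mm in diameter with a flat floor 7 mm above the bench and a rim 4 mm above that floor (11 mm above the bench). The point lies on the floor, z up. The four nests and the two jars are dealt over six places in two rows, neighbours roughly 95 to 155 mm apart.
- n36_floor (a point): Centre of the recess floor of the storage nest for the second smallest weight: a fixed round black plastic tray lined with grey felt, 58 mm outside diameter, lying on the bench; its recess is 50 mm in diameter with a flat floor 7 mm above the bench and a rim 4 mm above that floor (11 mm above the bench). The point lies on the floor, z up. The four nests and the two jars are dealt over six places in two rows, neighbours roughly 95 to 155 mm apart.
- n25_floor (a point): Centre of the recess floor of the storage nest for the smallest weight: a fixed round black plastic tray lined with grey felt, 47 mm outside diameter, lying on the bench; its recess is 39 mm in diameter with a flat floor 7 mm above the bench and a rim 4 mm above that floor (11 mm above the bench). The point lies on the floor, z up. The four nests and the two jars are dealt over six places in two rows, neighbours roughly 95 to 155 mm apart.
- jar: Bystander: a small loose glass jar with a white cap, 42 mm diameter, 52 mm high, standing among the nests; origin at the centre of its underside, z up.
- vial: Bystander: a small loose amber glass vial with a black cap, 32 mm diameter, 58 mm high, standing among the nests; origin at the centre of its underside, z up.
There are look-alikes about, which are no part of the job. Leave any blue or orange look-alike of the part that bears w62_mid alone.

How it is judged:
By the outcome, as a careful person would: the job done as asked, in the order asked, and still so for the second after the job is handed in, with the robot touching nothing.
It also fails if it takes over 109 s, if anything falls off the work surface, if the arm or the gripper's body presses on something with over 40 N, if the wrist force passes 120 N, or if a joint passes its speed limit or range.

## Working session

There is one attempt and no reset: what is moved stays moved. The work goes in short steps, Python scripts to look and compute and a tool call to move; the robot and the scene stay as the last step left them, time stands still between calls to the robot, and variables do not carry over. Pictures are saved under pics/ and viewed, and the job is handed in when it is done.

Besides the shell and the picture viewer there is one more tool, called after "Call:" as name(argument=value, ...) on one line, values as JSON. carry_out: Moves the arm, as the interface text tells. Shift numbers are shares of 0.025 m and turn numbers shares of 0.1 rad, none past 1 either way. Its arguments: {"type":"object","properties":{"series":{"type":"array"},"grip_force":{"type":"number"}},"required":["series"]}

```bash
ls; mkdir -p pics; python3 - <<'E'
from station import ctrl
import cv2
o=ctrl.get_obs(); print({k:(v if not hasattr(v,'tolist') else v.tolist()) for k,v in o.items()}); print(ctrl.pinch_z)
for n in ["scene","top","wrist"]:
    p=ctrl.get_image(n); cv2.imwrite(f"pics/{n}0.png",p["frame"]); print(n,{k:v for k,v in p.items() if k!="frame"})
E
```

```text
pics
{'t': 0.0, 'q': [1.1809766189560462, 0.053352584900990624, 1.614315089124166, 1.59296495350036e-05, 1.4759801360296918, -0.11900160171603079], 'dq': [7.927430264654895e-05, 0.0008246003534202763, 0.0003529649008926325, 0.001689110933136971, -0.00047433616842668406, 0.000871715292465717], 'effort': [0.0021508262580027804, -39.3695855140686, -37.016944885253906, 9.991777005780023e-05, 0.007264307350851595, 2.5740352782577247e-06], 'tool_pos': [0.16695653525957457, 0.6016380457890793, 0.23005306347012522], 'tool_rot': [-0.42403155020609173, -3.1123055643165207, 0.003117523603527722], 'contact_force': [0.26430520671819296, -0.06451756770197885, -0.10134641860210784], 'wrist_torque': [-0.047644595084967475, 0.01302647706316863, -0.02340124979450066], 'opening': 0.08567329072316518}
0.0187
scene {'fx': 422.71511857955994, 'fy': 422.71511857955994, 'cx': 319.447713662944, 'cy': 198.07555747063796, 'k1': -0.02858988809321715, 'R': array([[ 0.48323584,  0.87532686,  0.01691184],
       [ 0.70368504, -0.37684104, -0.60234392],
       [-0.52087474,  0.30297477, -0.79805751]]), 't': array([
[... 202 characters left out ...]
-0.023567  , -0.99971749,  0.00308659],
       [-0.9974098 ,  0.0233025 , -0.06804919],
       [ 0.06795804, -0.00468231, -0.99767719]]), 't': array([0.060444  , 0.56308326, 1.00501352]), 'shot': 2}
wrist {'fx': 330.0633915838491, 'fy': 330.0633915838491, 'cx': 316.6012997545699, 'cy': 201.65129305853128, 'k1': -0.007973566226126709, 'hand_eye': array([[ 9.23339667e-04, -9.50446808e-01, -3.10885852e-01,
         7.99686750e-02],
       [ 9.99999386e-01,  6.86957797e-04,  8.69844198e-04,
        -3.58152652e-04],
       [-6.13175181e-04, -3.10886464e-01,  9.50446858e-01,
        -1.41091099e-01],
       [ 0.00000000e+00,  0.00000000e+00,  0.00000000e+00,
         1.00000000e+00]]), 'shot': 3}
```

View pics/scene0.png

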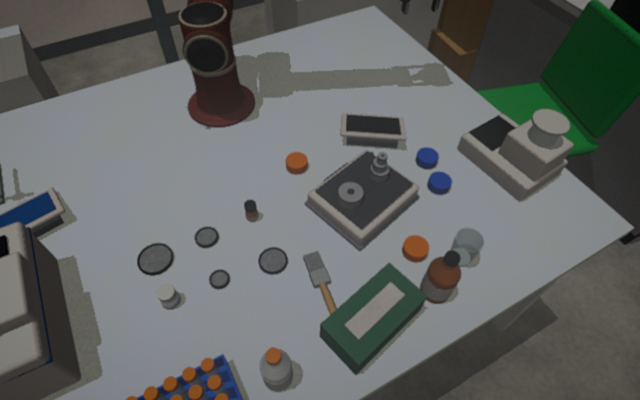

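View pics/top0.png

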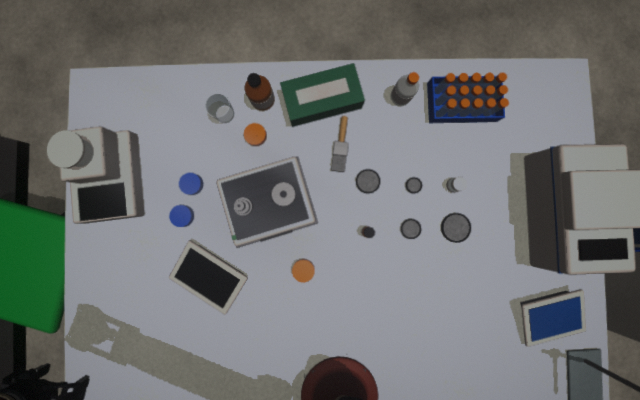

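View pics/wrist0.png

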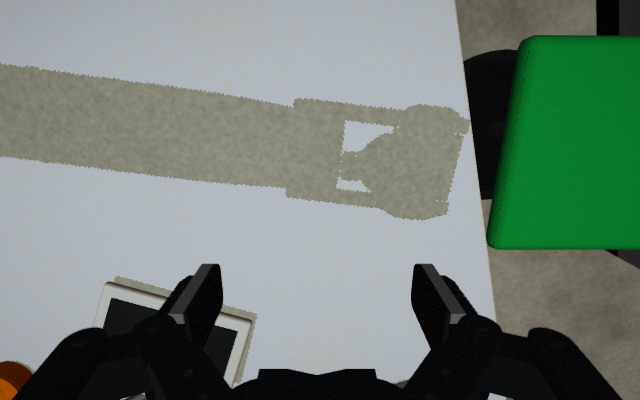

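```bash
cat > h.py <<'E'
import numpy as np, cv2
from scipy.spatial.transform import Rotation as Ro
from station import ctrl
def ext(p,o=None):
    if "hand_eye" in p:
        T=np.eye(4);T[:3,:3]=Ro.from_rotvec(o["tool_rot"]).as_matrix();T[:3,3]=o["tool_pos"]
        C=np.linalg.inv(T@p["hand_eye"]); return C[:3,:3],C[:3,3]
    return p["R"],p["t"]
def K(p): return np.array([[p["fx"],0,p["cx"]],[0,p["fy"],p["cy"]],[0,0,1]])
def D(p): return np.array([p["k1"],0,0,0.])
def proj(p,X,o=None):
    R,t=ext(p,o); return cv2.projectPoints(np.atleast_2d(np.float64(X)),cv2.Rodrigues(R)[0],t,K(p),D(p))[0][:,0]
def atz(p,uv,z,o=None):
    R,t=ext(p,o); n=cv2.undistortPoints(np.float64([[uv]]),K(p),D(p))[0,0]
    d=R.T@np.array([n[0],n[1],1]); c=-R.T@t
    return c+d*(z-c[2])/d[2]
def shot(n):
    o=ctrl.get_obs(); return ctrl.get_image(n),o
E
python3 - <<'E'
from h import *
Z=dict(n62_floor=.007,n48_floor=.007,n36_floor=.007,n25_floor=.007,jar=0,vial=0,w62_mid=.078,w48_mid=.078,w36_mid=.104,w25_mid=.128)
for n in ["scene","top"]:
    p,o=shot(n)
    f=p["frame"]
    c=f[130:260,290:460] if n=="scene" else f[140:260,150:340]
    cv2.imwrite(f"pics/{n}c.png",cv2.resize(c,None,fx=4,fy=4,interpolation=cv2.INTER_CUBIC))
    for k,z in Z.items():
        for r in ctrl.mark_of(p,k)[:3]:
            uv=np.array(r["position"])*[640,400]
            print(n,k,round(r["p"],2),uv.round(1),atz(p,uv,z).round(4))
E
```

```text
scene n62_floor 0.75 [157.1 256.7] [ 0.454  -0.3365  0.007 ]
scene n62_floor 0.73 [208.5 232.9] [ 0.4483 -0.2044  0.007 ]
scene n48_floor 0.57 [274.7 256.9] [ 0.5881 -0.0879  0.007 ]
scene n36_floor 0.87 [206.4 234.4] [ 0.45   -0.2105  0.007 ]
scene n25_floor 0.65 [220.4 280.1] [ 0.584  -0.2248  0.007 ]
scene jar 0.77 [170.9 300.8] [ 0.5754 -0.3419  0.    ]
scene vial 0.7 [254.8 213.9] [ 0.4449 -0.078   0.    ]
scene w62_mid 0.96 [416.4 249.9] [0.7619 0.188  0.078 ]
scene w62_mid 0.84 [349.1 194.3] [0.5546 0.1362 0.078 ]
scene w62_mid 0.84 [439.6 183.7] [0.6341 0.357  0.078 ]
scene w36_mid 0.69 [375.3 164.8] [0.5214 0.2319 0.104 ]
scene w25_mid 0.53 [379.5 154.6] [0.5143 0.2458 0.128 ]
top n62_floor 0.78 [459.  224.8] [ 0.4652 -0.3522  0.007 ]
top n48_floor 0.73 [366.6 183. ] [ 0.5899 -0.0935  0.007 ]
top n36_floor 0.7 [411.1 231.3] [ 0.4505 -0.2147  0.007 ]
top n25_floor 0.63 [413.3 183.3] [ 0.586  -0.2266  0.007 ]
top jar 0.64 [454.2 182.6] [ 0.586  -0.3469  0.    ]
top vial 0.49 [365.  231.3] [ 0.4535 -0.0855  0.    ]
top w62_mid 0.93 [304.8 269.1] [0.3625 0.0842 0.078 ]
top w62_mid 0.89 [193.2 181.6] [0.5979 0.3748 0.078 ]
top w62_mid 0.86 [253.1 136.3] [0.7153 0.2145 0.078 ]
top w48_mid 0.61 [240.  206.9] [0.5282 0.2511 0.078 ]
top w36_mid 0.4 [239.9 204.6] [0.5331 0.246  0.104 ]
top w25_mid 0.45 [238.2 203.3] [0.5355 0.2451 0.128 ]
top w25_mid 0.18 [362.1 233.5] [ 0.4535 -0.0613  0.128 ]
```

View pics/scenec.png

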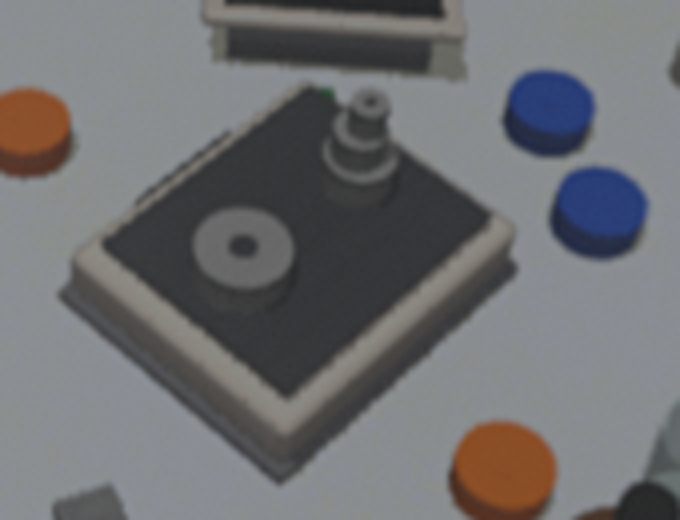

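View pics/topc.png

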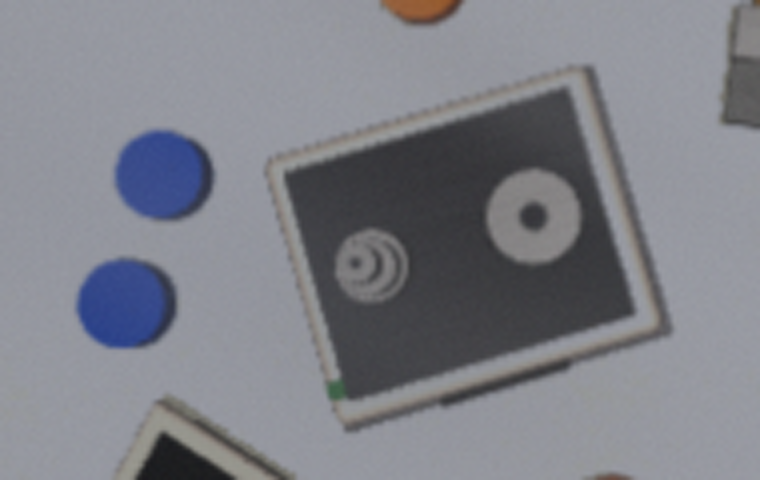

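Candidates for w62: steel disc alone on the pan (scene 350,190; top 283,194), orange discs (scene 297,162 and 416,248), and blue discs (428,157; 440,183). By the description it is the steel disc on the pan, and the crop confirms it: bare steel, 110 mm from the stack. Next I'll refine the positions using the masks.

```bash
python3 - <<'E'
from h import *
Z=dict(n62_floor=.011,n48_floor=.011,n36_floor=.011,n25_floor=.011,w62_mid=.092,w48_mid=.092,w36_mid=.116,w25_mid=.14)
for n in ["scene","top"]:
    p,o=shot(n)
    for k,z in Z.items():
        for r in ctrl.trace(p,k)[:6]:
            m=r["mask"].astype(np.uint8)
            if m.sum()<10: continue
            c,_=cv2.findContours(m,0,2); c=max(c,key=cv2.contourArea)
            if len(c)<6: continue
            e=cv2.fitEllipse(c)
            print(n,k,round(r["p"],2),np.round(e[0],1),np.round(e[1],1),atz(p,e[0],z).round(4), "mean col",p["frame"][r["mask"]].mean(0).round())
    # manual ellipse fit of dark nests in gray
E
```

```text
scene n62_floor 0.9 [155.1 258.6] [30.7 37.4] [ 0.4595 -0.3418  0.011 ] mean col [76. 75. 75.]
scene n48_floor 0.62 [272.7 260.4] [25.8 29.3] [ 0.5967 -0.0969  0.011 ] mean col [81. 80. 79.]
scene n36_floor 0.78 [205.9 236.7] [20.2 23.8] [ 0.4585 -0.2139  0.011 ] mean col [77. 76. 75.]
scene n36_floor 0.44 [349.9 195.1] [26.1 26.6] [0.5161 0.1679 0.011 ] mean col [87. 86. 86.]
scene n25_floor 0.73 [218.8 278.2] [19.7 20.4] [ 0.5796 -0.2264  0.011 ] mean col [80. 78. 77.]
scene w62_mid 0.92 [350.3 195.3] [24.4 25.5] [0.5673 0.1307 0.092 ] mean col [88. 87. 87.]
scene w62_mid 0.91 [439.2 182.6] [22.9 23.9] [0.6383 0.3481 0.092 ] mean col [105.  61.  47.]
scene w62_mid 0.82 [415.3 248.3] [25.3 26.4] [0.7626 0.1809 0.092 ] mean col [ 41.  73. 126.]
scene w62_mid 0.8 [296.4 163.5] [22.3 23.4] [0.414  0.0622 0.092 ] mean col [ 50.  76. 122.]
scene w62_mid 0.67 [427.3 158.7] [20.5 21. ] [0.5594 0.3715 0.092 ] mean col [103.  59.  44.]
scene w48_mid 0.46 [218.7 278.5] [18.6 20.6] [ 0.6247 -0.2289  0.092 ] mean col [78. 77. 75.]
scene w48_mid 0.44 [379.3 173.6] [15.2 18.2] [0.5427 0.2315 0.09
[... 538 characters left out ...]
25.2] [ 0.5972 -0.0961  0.011 ] mean col [87. 86. 86.]
top n25_floor 0.65 [412.8 184.5] [14.6 16.3] [ 0.5823 -0.2238  0.011 ] mean col [79. 78. 79.]
top w62_mid 0.97 [254.6 134.4] [20.5 22.8] [0.7171 0.2082 0.092 ] mean col [ 48.  88. 144.]
top w62_mid 0.67 [302.9 269.6] [22.9 23.6] [0.3635 0.0887 0.092 ] mean col [ 64. 100. 147.]
top w62_mid 0.62 [283.2 193.6] [22.3 23.1] [0.5596 0.1357 0.092 ] mean col [123. 122. 123.]
top w62_mid 0.58 [181.2 215.9] [20.5 22.7] [0.5077 0.4018 0.092 ] mean col [132.  70.  52.]
top w62_mid 0.56 [190.9 183.1] [21.5 23.2] [0.5927 0.3762 0.092 ] mean col [132.  76.  60.]
top w25_mid 0.53 [240.  204.7] [ 9.9 10.9] [0.5314 0.2383 0.14  ] mean col [111. 109. 110.]
```

Call:
carry_out(series=[[1,-1,0.5,0,0,0,1],[1,-1,0.5,0,0,0,1],[1,-1,0.5,0,0,0,1],[1,-1,0.5,0,0,0,1],[1,-1,0.5,0,0,0,1],[1,-1,0,0,0,0,1],[1,-1,0,0,0,0,1],[1,-1,0,0,0,0,1],[1,-1,0,0,0,0,1],[1,-1,0,0,0,0,1],[1,-1,0,0,0,0,1],[1,-1,0,0,0,0,1]])

```text
t: 3.35
tool_pos: [0.4681, 0.3011, 0.294]
tool_rot: [0.424, 3.112, 0.001]
contact_force: [0.8, 0.7, -0.2]
opening: 0.0856
```

```bash
python3 - <<'E'
from h import *
p,o=shot("wrist"); cv2.imwrite("pics/w1.png",p["frame"]); print(o["tool_pos"])
print(proj(p,[[.53,.24,.14],[.5596,.1357,.092]],o))
E
```

```text
[0.46806531 0.30105011 0.29398374]
[[274.19469153 258.27188438]
 [203.12429191 281.6011399 ]]
```

View pics/w1.png

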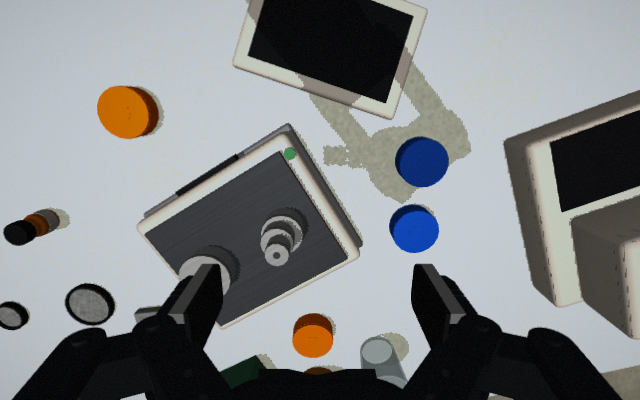

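```bash
python3 - <<'E'
from h import *
p,o=shot("wrist"); c=p["frame"][190:330,150:350]; cv2.imwrite("pics/w1c.png",cv2.resize(c,None,fx=4,fy=4,interpolation=cv2.INTER_CUBIC))
print(atz(p,[277,255],.14,o))
for k,z in dict(w25_mid=.128,w36_mid=.104,w48_mid=.078,w62_mid=.078).items():
    for r in ctrl.mark_of(p,k)[:2]:
        uv=np.array(r["position"])*[640,400]; print(k,round(r["p"],2),uv.round(1),atz(p,uv,z,o).round(4))
    for r in ctrl.trace(p,k)[:1]:
        x,y,w,h=cv2.boundingRect(r["mask"].astype(np.uint8)); print(x,y,w,h)
E
```

```text
[0.53052577 0.23964311 0.14      ]
w25_mid 0.69 [280.8 246.4] [0.5278 0.2432 0.128 ]
w25_mid 0.66 [209.3 269.4] [0.533  0.1626 0.128 ]
268 231 24 31
w36_mid 0.76 [278.9 232. ] [0.5213 0.2405 0.104 ]
263 218 35 29
w48_mid 0.56 [285.2 226.4] [0.5265 0.2435 0.078 ]
264 204 42 42
w62_mid 0.89 [128.6 103. ] [0.3503 0.1281 0.078 ]
w62_mid 0.73 [422.8 157.7] [0.4898 0.4121 0.078 ]
295 312 41 44
```

View pics/w1c.png

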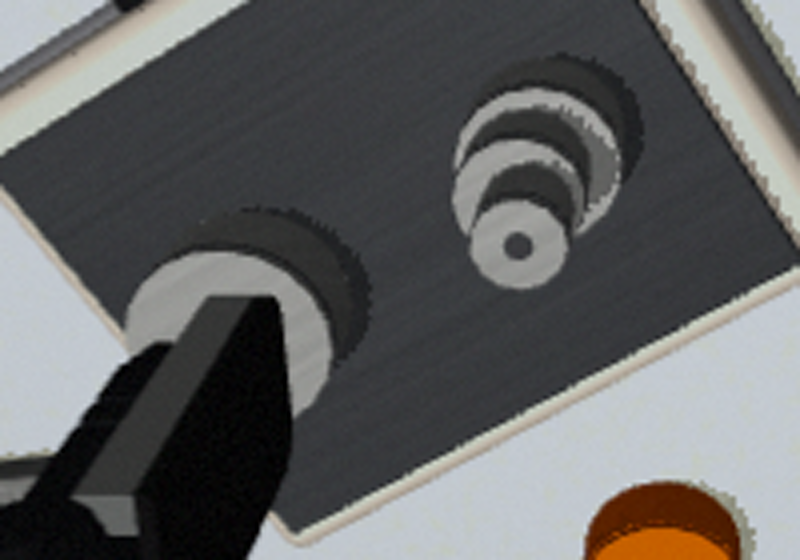

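```bash
python3 - <<'E'
from h import *
p,o=shot("wrist")
for uv,z in (([279.5,251.5],.14),([280,241.3],.116),([284.5,232.5],.092)): print(atz(p,uv,z,o))
E
```

```text
[0.52272951 0.24934387 0.14      ]
[0.52230757 0.24736527 0.116     ]
[0.52327498 0.24974844 0.092     ]
```

Call:
carry_out(series=[[0.8,-0.8,-0.8,0,0,0,0.7],[0.8,-0.8,-0.8,0,0,0,0.7],[0.8,-0.8,-0.6,0,0,0,0.7],[0,0,0,0,0,0,0.7],[0,0,0,0,0,0,0.7]])

```text
t: 4.4
tool_pos: [0.5269, 0.2423, 0.2384]
tool_rot: [-0.425, -3.112, 0.0]
contact_force: [-0.3, 0.1, 0.8]
opening: 0.0597
```

```bash
python3 - <<'E'
from h import *
p,o=shot("wrist"); cv2.imwrite("pics/w2.png",p["frame"]); print(o["tool_pos"],o["tool_rot"],o["opening"])
c=p["frame"][190:390,150:500]; cv2.imwrite("pics/w2c.png",cv2.resize(c,None,fx=2.2,fy=2.2,interpolation=cv2.INTER_CUBIC))
E
```

```text
[0.52693767 0.24227079 0.23841216] [-4.24593855e-01 -3.11157538e+00  1.14257346e-04] 0.05971725804875931
```

View pics/w2c.png

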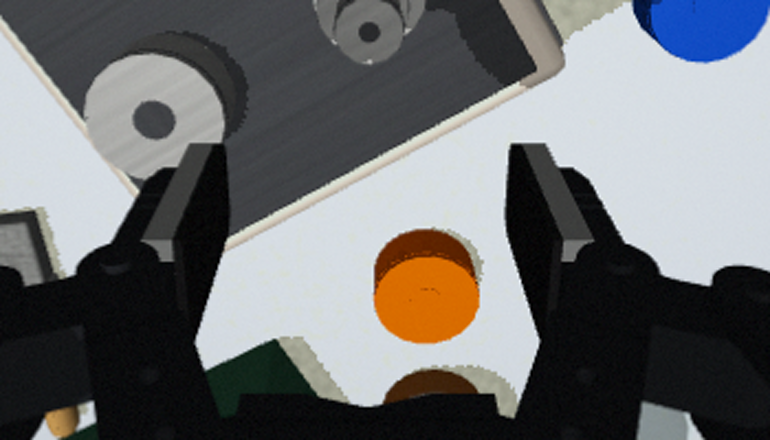

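```bash
python3 - <<'E'
from h import *
p,o=shot("wrist")
a=atz(p,[317.7,205],.14,o);b=atz(p,[220,244.1],.092,o);print(a,b,np.linalg.norm((a-b)[:2]))
# tip depth at this opening
R,t=ext(p,o)
for u in (np.array([228,143])/2.2+[150,190],np.array([510,143])/2.2+[150,190]): print(u)
c=p["frame"][150:290,220:420]; cv2.imwrite("pics/w2d.png",cv2.resize(c,None,fx=4,fy=4,interpolation=cv2.INTER_CUBIC))
E
```

```text
[0.52852783 0.2431319  0.14      ] [0.55744736 0.13810751 0.092     ] 0.10893328287940074
[253.63636364 255.        ]
[381.81818182 255.        ]
```

View pics/w2d.png

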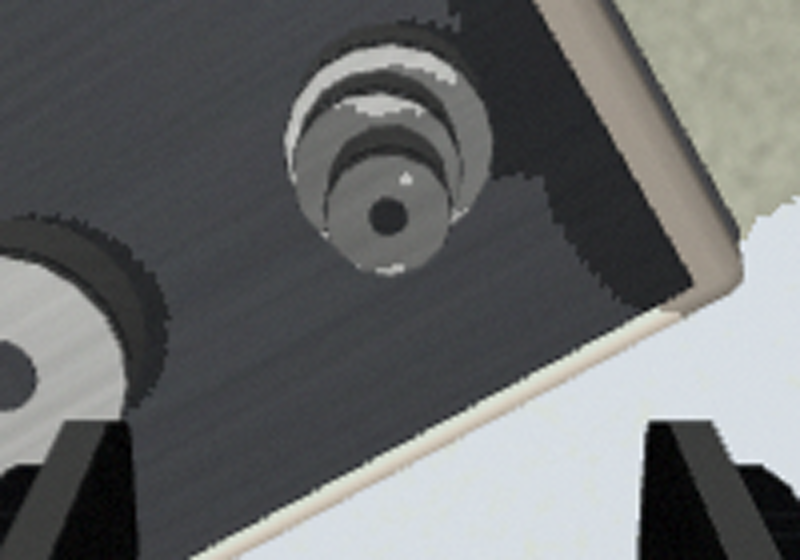

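Call:
carry_out(series=[[0.04,0.03,-1,0,0,0,0.7],[0,0,-1,0,0,0,0.7],[0,0,-1,0,0,0,0.7],[0,0,-1,0,0,0,0.65],[0,0,-0.6,0,0,0,0.6],[0,0,0,0,0,0,0.5],[0,0,0,0,0,0,0.4]], grip_force=25)

```text
t: 5.2
tool_pos: [0.5286, 0.2436, 0.125]
tool_rot: [0.423, 3.112, 0.001]
contact_force: [0.7, 0.9, -0.2]
opening: 0.034
```

```bash
python3 - <<'E'
from h import *
p,o=shot("wrist"); print(o["tool_pos"],o["opening"],o["contact_force"])
c=p["frame"][150:390,150:490]; cv2.imwrite("pics/w3.png",cv2.resize(c,None,fx=2.2,fy=2.2,interpolation=cv2.INTER_CUBIC))
E
```

```text
[0.5285807  0.24358351 0.12497968] 0.03401816291654995 [ 0.69829253  0.88482076 -0.21783411]
```

View pics/w3.png

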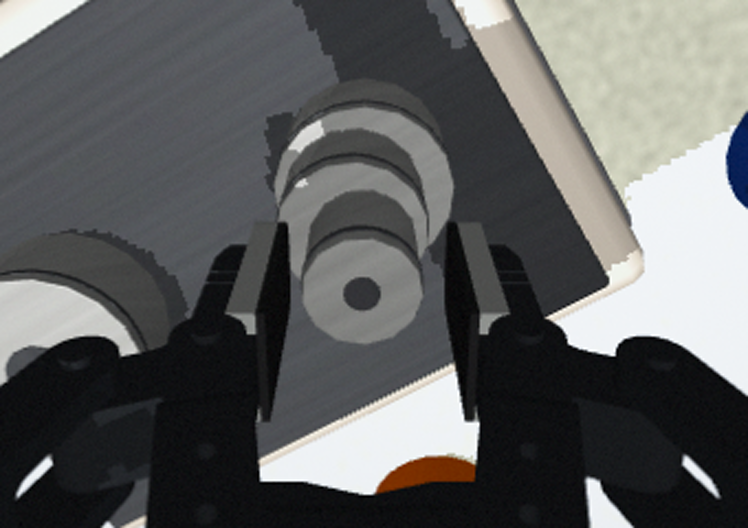

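Call:
carry_out(series=[[0,0,-0.1,0,0,0,0.35],[0,0,0,0,0,0,0.25],[0,0,0,0,0,0,0.15],[0,0,0,0,0,0,0.1],[0,0,0,0,0,0,0.1],[0,0,0,0,0,0,0.1]], grip_force=25)

```text
t: 5.85
tool_pos: [0.5292, 0.2433, 0.1229]
tool_rot: [0.424, 3.11, 0.002]
contact_force: [-0.5, 0.3, 5.4]
opening: 0.0239
```

Call:
carry_out(series=[[0,0,0.2,0,0,0,0.1],[0,0,0.6,0,0,0,0.1],[0,0,1,0,0,0,0.1],[0,0,1,0,0,0,0.1],[0,0,0.2,0,0,0,0.1]])

```text
t: 6.35
tool_pos: [0.5299, 0.2435, 0.2007]
tool_rot: [0.423, 3.107, 0.004]
contact_force: [-0.1, 0.3, -0.3]
opening: 0.0239
```

```bash
python3 - <<'E'
from h import *
p,o=shot("wrist"); print(o["tool_pos"],o["opening"],o["contact_force"])
c=p["frame"][150:390,150:490]; cv2.imwrite("pics/w4.png",cv2.resize(c,None,fx=2.2,fy=2.2,interpolation=cv2.INTER_CUBIC))
E
```

```text
[0.52993033 0.24348019 0.20065999] 0.02394574743097713 [-0.09448269  0.28992081 -0.27952023]
```

View pics/w4.png

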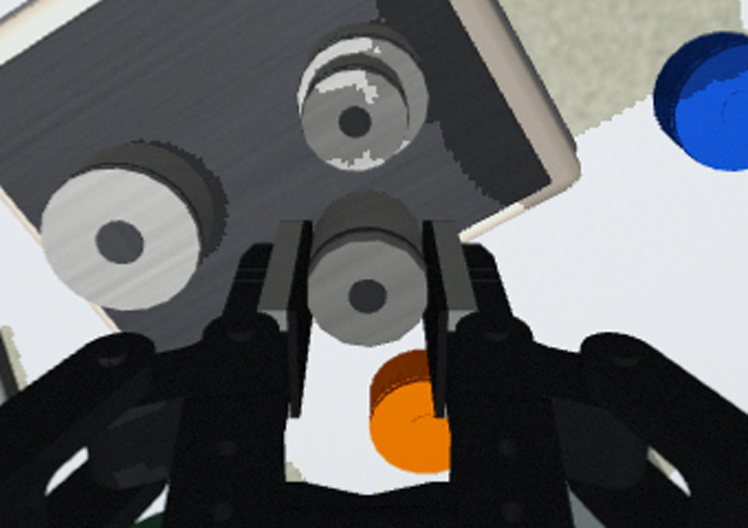

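```bash
python3 - <<'E'
from h import *
p,o=shot("wrist"); T=o["tool_pos"]
print(atz(p,[317.3,285],T[2]+.017,o)-T)
print(atz(p,np.array([354,121])/2.2+150,.116,o), Ro.from_rotvec(o["tool_rot"]).as_matrix().round(4))
print(atz(p,np.array([120,242])/2.2+150,.092,o))
E
```

```text
[-0.00156215  0.00047208  0.017     ]
[0.52508265 0.24048281 0.116     ] [[-0.9635  0.2675  0.0049]
 [ 0.2675  0.9636  0.0015]
 [-0.0043  0.0028 -1.    ]]
[0.55608374 0.13827737 0.092     ]
```

Call:
carry_out(series=[[0.1,-0.5,0,0,0,0,0.1],[0.1,-1,0,0,0,0,0.1],[0.1,-1,0,0,0,0,0.1],[0.1,-1,0,0,0,0,0.1],[0.1,-1,0,0,0,0,0.1],[0.1,-1,0,0,0,0,0.1],[0.1,-1,0,0,0,0,0.1],[0.1,-1,0,0,0,0,0.1],[0.1,-1,0,0,0,0,0.1],[0.1,-1,0,0,0,0,0.1],[0.1,-1,0,0,0,0,0.1],[0.1,-1,0,0,0,0,0.1]])

```text
t: 7.65
tool_pos: [0.5568, -0.0462, 0.194]
tool_rot: [-0.424, -3.109, 0.0]
contact_force: [0.2, 0.2, -0.9]
opening: 0.0236
```

Call:
carry_out(series=[[0.1,-1,0,0,0,0,0.1],[0.1,-1,0,0,0,0,0.1],[0.1,-1,0,0,0,0,0.1],[0.1,-1,0,0,0,0,0.1],[0.1,-1,0,0,0,0,0.1],[0.1,-1,0,0,0,0,0.1],[0.1,-1,0,0,0,0,0.1],[0,-0.5,0,0,0,0,0.1],[0,0,0,0,0,0,0.1]])

```text
t: 8.55
tool_pos: [0.5745, -0.2334, 0.1946]
tool_rot: [-0.427, -3.11, -0.001]
contact_force: [0.3, 0.8, -0.6]
opening: 0.0238
```

```bash
python3 - <<'E'
from h import *
p,o=shot("wrist"); print(o["tool_pos"],o["tool_rot"],o["opening"],o["contact_force"])
cv2.imwrite("pics/w5.png",p["frame"])
print(proj(p,[[.46,-.341,.011],[.597,-.098,.011],[.459,-.2125,.011],[.581,-.225,.011]],o))
E
```

```text
[ 0.57452448 -0.23338118  0.19460637] [-4.27465892e-01 -3.10965690e+00 -1.25252553e-03] 0.023837277565803464 [ 0.27461371  0.84855311 -0.59202902]
[[173.06493989  92.95051325]
 [453.20208891 163.06471375]
 [304.48116273  51.45279934]
 [326.28578625 181.27737543]]
```

View pics/w5.png

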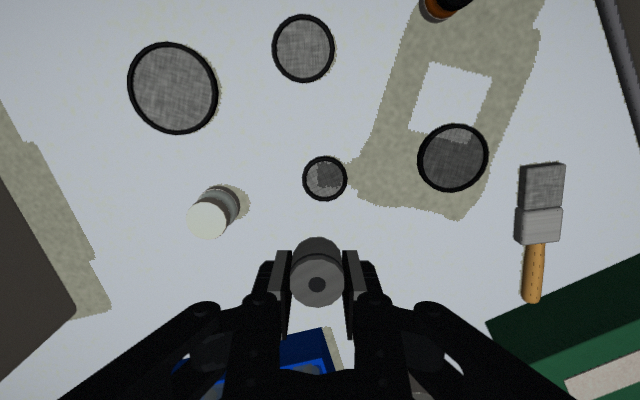

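```bash
python3 - <<'E'
from h import *
p,o=shot("wrist"); T=o["tool_pos"]
for n,uv in dict(n62=(173,87.5),n48=(453,157.5),n36=(303.5,48),n25=(325,178)).items(): print(n,atz(p,uv,.011,o).round(4))
print(atz(p,(317,284.5),T[2]+.017,o)-T)
q,_=shot("top"); cv2.imwrite("pics/t1.png",q["frame"])
print(proj(q,[[T[0],T[1],T[2]+.017]]))
E
```

```text
n62 [ 0.4559 -0.3382  0.011 ]
n48 [ 0.5917 -0.096   0.011 ]
n36 [ 0.4563 -0.2115  0.011 ]
n25 [ 0.5778 -0.2242  0.011 ]
[-0.00169815  0.0004129   0.017     ]
[[439.63222701 179.73163011]]
```

View pics/t1.png

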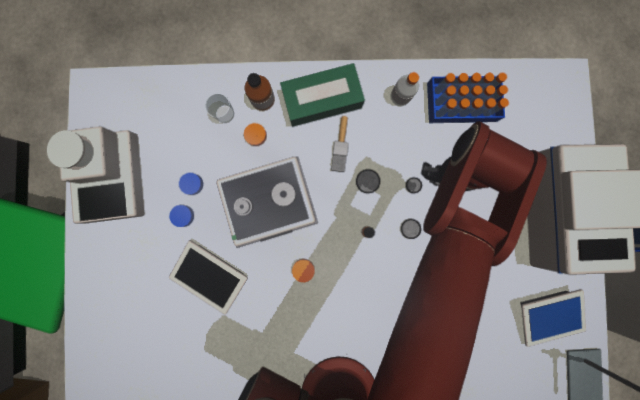

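Call:
carry_out(series=[[0.2,0.35,-0.6,0,0,0,0.1],[0,0,-1,0,0,0,0.1],[0,0,-1,0,0,0,0.1],[0,0,-1,0,0,0,0.1],[0,0,-1,0,0,0,0.1],[0,0,-1,0,0,0,0.1],[0,0,-0.5,0,0,0,0.1],[0,0,-0.4,0,0,0,0.1],[0,0,0,0,0,0,0.1],[0,0,0,0,0,0,0.1]])

```text
t: 9.7
tool_pos: [0.5814, -0.2233, 0.0347]
tool_rot: [0.423, 3.112, -0.001]
contact_force: [-0.7, -0.3, -0.9]
opening: 0.024
```

```bash
python3 - <<'E'
from h import *
p,o=shot("wrist"); print(o["tool_pos"],o["tool_rot"],o["opening"],o["contact_force"])
cv2.imwrite("pics/w6.png",p["frame"][150:400,120:520])
E
```

```text
[ 0.5814053  -0.22332672  0.03468091] [ 4.23339507e-01  3.11153594e+00 -7.09936403e-04] 0.023984501641915994 [-0.66882258 -0.31028265 -0.90838805]
```

View pics/w6.png

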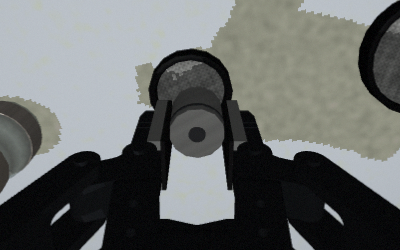

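Call:
carry_out(series=[[-0.08,-0.1,-0.2,0,0,0,0.1],[0,0,-0.2,0,0,0,0.1],[0,0,-0.15,0,0,0,0.1],[0,0,-0.1,0,0,0,0.1],[0,0,0,0,0,0,0.1],[0,0,0,0,0,0,0.1]])

```text
t: 10.35
tool_pos: [0.5787, -0.2258, 0.0175]
tool_rot: [-0.424, -3.113, -0.0]
contact_force: [-0.5, -0.7, -0.7]
opening: 0.0242
```

Call:
carry_out(series=[[0,0,-0.06,0,0,0,0.1],[0,0,-0.06,0,0,0,0.1],[0,0,0,0,0,0,0.1],[0,0,0,0,0,0,0.1]])

```text
t: 10.75
tool_pos: [0.5786, -0.2258, 0.0145]
tool_rot: [-0.424, -3.113, -0.0]
contact_force: [-0.9, 0.2, -0.9]
opening: 0.0242
```

```bash
python3 - <<'E'
from h import *
p,o=shot("wrist"); print(o["tool_pos"],o["tool_rot"],o["opening"],o["contact_force"])
c=p["frame"][180:340,220:420]; cv2.imwrite("pics/w7.png",cv2.resize(c,None,fx=4,fy=4,interpolation=cv2.INTER_CUBIC))
E
```

```text
[ 0.5786447  -0.22576042  0.01449442] [-4.23963868e-01 -3.11274195e+00 -3.71593955e-05] 0.02418473817138989 [-0.85374825  0.18604137 -0.89749659]
```

View pics/w7.png

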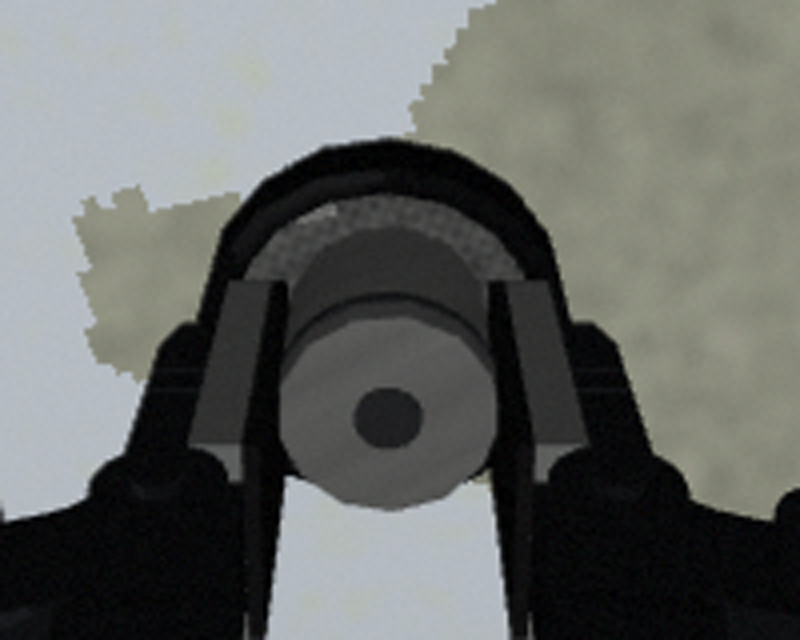

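Call:
carry_out(series=[[0,0,-0.03,0,0,0,0.1],[0,0,-0.02,0,0,0,0.1],[0,0,0,0,0,0,0.1]])

```text
t: 11.1
tool_pos: [0.5788, -0.2259, 0.0139]
tool_rot: [0.424, 3.113, -0.0]
contact_force: [-1.4, 1.8, 4.1]
opening: 0.0239
```

Call:
carry_out(series=[[0,0,0,0,0,0,0.3],[0,0,0,0,0,0,0.35],[0,0,0,0,0,0,0.45],[0,0,0,0,0,0,0.45],[0,0,0.3,0,0,0,0.45],[0,0,0.8,0,0,0,0.45],[0,0,1,0,0,0,0.5],[0,0,1,0,0,0,0.6],[0,0,1,0,0,0,0.7],[0,0,1,0,0,0,0.7],[0,0,1,0,0,0,0.7],[0,0,1,0,0,0,0.7]])

```text
t: 12.3
tool_pos: [0.5786, -0.2258, 0.1925]
tool_rot: [0.424, 3.112, -0.0]
contact_force: [0.3, -0.2, 0.7]
opening: 0.0598
```

```bash
python3 - <<'E'
from h import *
p,o=shot("wrist"); print(o["tool_pos"],o["tool_rot"],o["opening"],o["contact_force"])
c=p["frame"][100:300,180:460]; cv2.imwrite("pics/w8.png",cv2.resize(c,None,fx=2.5,fy=2.5,interpolation=cv2.INTER_CUBIC))
E
```

```text
[ 0.57864878 -0.22577164  0.19249064] [ 4.24029287e-01  3.11219137e+00 -3.49583155e-04] 0.059819407176649145 [ 0.33794732 -0.16428637  0.69370131]
```

View pics/w8.png

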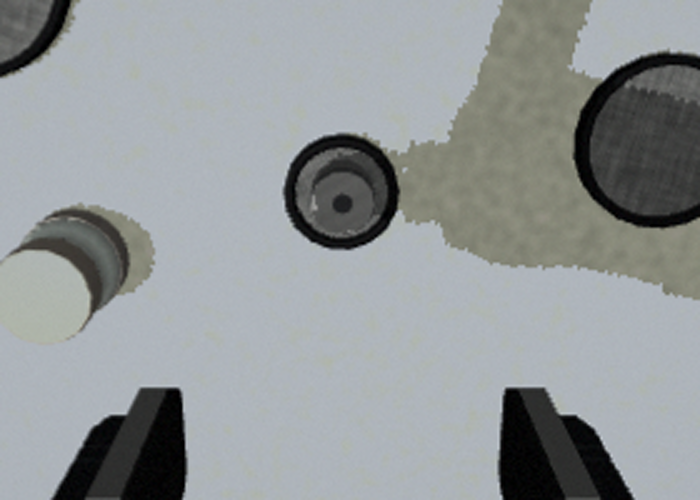

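Call:
carry_out(series=[[-0.1,0.35,0,0,0,0,0.7],[-0.1,1,0,0,0,0,0.7],[-0.1,1,0,0,0,0,0.7],[-0.1,1,0,0,0,0,0.7],[-0.1,1,0,0,0,0,0.7],[-0.1,1,0,0,0,0,0.7],[-0.1,1,0,0,0,0,0.7],[-0.1,1,0,0,0,0,0.7],[-0.1,1,0,0,0,0,0.7],[-0.1,1,0,0,0,0,0.7],[-0.1,1,0,0,0,0,0.7],[-0.1,1,0,0,0,0,0.7]])

```text
t: 13.55
tool_pos: [0.5471, 0.0595, 0.1889]
tool_rot: [-0.423, -3.11, 0.0]
contact_force: [-0.5, 0.2, -0.6]
opening: 0.0599
```

Call:
carry_out(series=[[-0.1,1,0,0,0,0,0.7],[-0.1,1,0,0,0,0,0.7],[-0.1,1,0,0,0,0,0.7],[-0.1,1,0,0,0,0,0.7],[-0.1,1,0,0,0,0,0.7],[-0.1,1,0,0,0,0,0.7],[-0.1,1,0,0,0,0,0.7],[-0.3,0.35,0,0,0,0,0.7],[0,0,0,0,0,0,0.7],[0,0,0,0,0,0,0.7]])

```text
t: 14.55
tool_pos: [0.523, 0.2412, 0.1901]
tool_rot: [-0.424, -3.112, 0.002]
contact_force: [0.2, 0.1, 0.7]
opening: 0.0599
```

```bash
python3 - <<'E'
from h import *
p,o=shot("wrist"); print(o["tool_pos"],o["tool_rot"],o["opening"],o["contact_force"])
c=p["frame"][150:350,180:460]; cv2.imwrite("pics/w9.png",cv2.resize(c,None,fx=2.5,fy=2.5,interpolation=cv2.INTER_CUBIC))
E
```

```text
[0.52301642 0.24116039 0.19005179] [-4.23596348e-01 -3.11196903e+00  1.58914966e-03] 0.059866732825096296 [0.15935854 0.10359053 0.74498978]
```

View pics/w9.png

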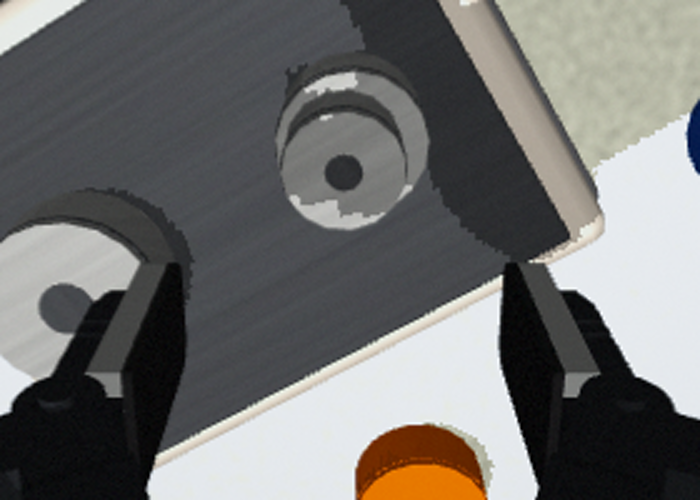

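```bash
python3 - <<'E'
from h import *
p,o=shot("wrist")
print(atz(p,[317.2,218.8],.116,o),atz(p,[320.8,207.2],.092,o),atz(p,np.array([67,308])/2.5+[180,150],.092,o))
E
```

```text
[0.52635334 0.24026348 0.116     ] [0.52682874 0.24303427 0.092     ] [0.55718503 0.13757885 0.092     ]
```

Call:
carry_out(series=[[0.18,-0.02,-0.6,0,0,0,0.7],[0,0,-1,0,0,0,0.7],[0,0,-1,0,0,0,0.65],[0,0,-0.7,0,0,0,0.6],[0,0,-0.2,0,0,0,0.6],[0,0,0,0,0,0,0.55],[0,0,0,0,0,0,0.5]])

```text
t: 15.35
tool_pos: [0.5289, 0.2411, 0.104]
tool_rot: [0.425, 3.112, 0.001]
contact_force: [0.1, -0.6, -0.2]
opening: 0.0426
```

```bash
python3 - <<'E'
from h import *
p,o=shot("wrist"); print(o["tool_pos"],o["opening"],o["contact_force"])
c=p["frame"][150:350,180:460]; cv2.imwrite("pics/w10.png",cv2.resize(c,None,fx=2.5,fy=2.5,interpolation=cv2.INTER_CUBIC))
E
```

```text
[0.52891887 0.24108439 0.10404073] 0.042598609000181246 [ 0.05247277 -0.62317274 -0.19639699]
```

View pics/w10.png

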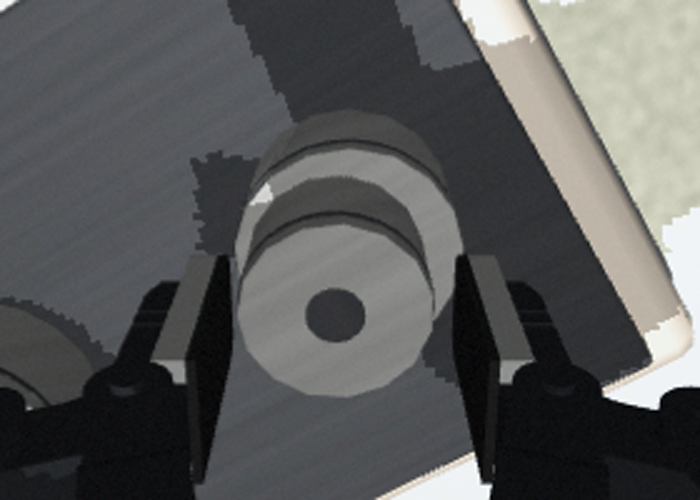

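Call:
carry_out(series=[[-0.02,-0.045,-0.2,0,0,0,0.45],[0,0,0,0,0,0,0.4],[0,0,0,0,0,0,0.35],[0,0,0,0,0,0,0.25],[0,0,0,0,0,0,0.2],[0,0,0,0,0,0,0.2],[0,0,0,0,0,0,0.2]], grip_force=30)

```text
t: 16.1
tool_pos: [0.5285, 0.2401, 0.0993]
tool_rot: [0.424, 3.111, 0.001]
contact_force: [1.9, -1.8, 4.4]
opening: 0.0347
```

Call:
carry_out(series=[[0,0,0.2,0,0,0,0.2],[0,0,0.6,0,0,0,0.2],[0,0,1,0,0,0,0.2],[0,0,1,0,0,0,0.2],[0,0,1,0,0,0,0.2]])

```text
t: 16.6
tool_pos: [0.5268, 0.2402, 0.194]
tool_rot: [-0.423, -3.111, 0.0]
contact_force: [-0.2, 0.6, -1.5]
opening: 0.0351
```

```bash
python3 - <<'E'
from h import *
p,o=shot("wrist"); T=o["tool_pos"];print(T,o["opening"],o["contact_force"])
c=p["frame"][150:350,180:460]; cv2.imwrite("pics/w11.png",cv2.resize(c,None,fx=2.5,fy=2.5,interpolation=cv2.INTER_CUBIC))
E
```

```text
[0.52676572 0.24016341 0.19403678] 0.03512877022019394 [-0.19825521  0.57499442 -1.46792169]
```

View pics/w11.png

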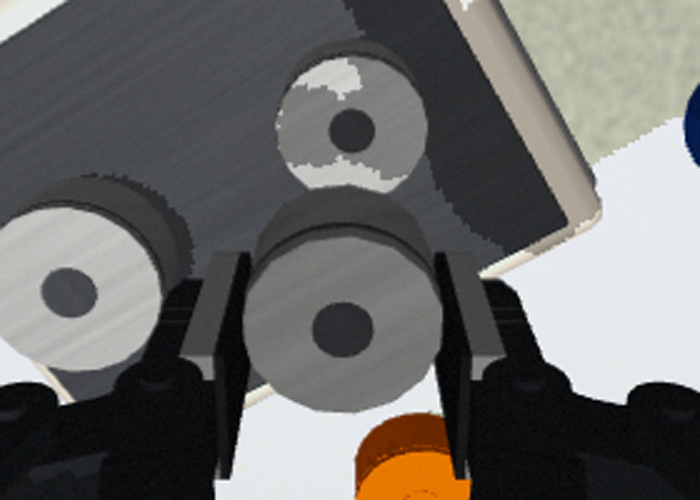

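```bash
python3 - <<'E'
from h import *
p,o=shot("wrist")
print(atz(p,np.array([352,130])/2.5+[180,150],.092,o),atz(p,np.array([343,329])/2.5+[180,150],o["tool_pos"][2]+.0167,o))
E
```

```text
[0.53244953 0.24388312 0.092     ] [0.52627218 0.24180341 0.21636139]
```

Call:
carry_out(series=[[-0.15,-0.5,0,0,0,0,0.2],[-0.15,-1,0,0,0,0,0.2],[-0.15,-1,0,0,0,0,0.2],[-0.15,-1,0,0,0,0,0.2],[-0.15,-1,0,0,0,0,0.2],[-0.15,-1,0,0,0,0,0.2],[-0.15,-1,0,0,0,0,0.2],[-0.15,-1,0,0,0,0,0.2],[-0.15,-1,0,0,0,0,0.2],[-0.15,-1,0,0,0,0,0.2],[-0.15,-1,0,0,0,0,0.2],[-0.15,-1,0,0,0,0,0.2]])

```text
t: 17.9
tool_pos: [0.4804, -0.0484, 0.1906]
tool_rot: [-0.424, -3.108, -0.001]
contact_force: [0.1, 0.1, -2.6]
opening: 0.0348
```

Call:
carry_out(series=[[-0.15,-1,0,0,0,0,0.2],[-0.15,-1,0,0,0,0,0.2],[-0.15,-1,0,0,0,0,0.2],[-0.15,-1,0,0,0,0,0.2],[-0.15,-1,0,0,0,0,0.2],[-0.15,-1,0,0,0,0,0.2],[-0.1,-0.6,0,0,0,0,0.2],[0,0,0,0,0,0,0.2],[0,0,0,0,0,0,0.2]])

```text
t: 18.8
tool_pos: [0.4569, -0.2119, 0.1921]
tool_rot: [-0.425, -3.111, -0.002]
contact_force: [-0.3, 0.5, -1.3]
opening: 0.0345
```

```bash
python3 - <<'E'
from h import *
p,o=shot("wrist"); T=o["tool_pos"];print(T,o["tool_rot"],o["opening"],o["contact_force"])
cv2.imwrite("pics/w12.png",p["frame"])
E
```

```text
[ 0.4569384  -0.21190989  0.19211534] [-4.24791958e-01 -3.11080529e+00 -2.40944892e-03] 0.03451999479398008 [-0.26025336  0.5153903  -1.34103489]
```

View pics/w12.png

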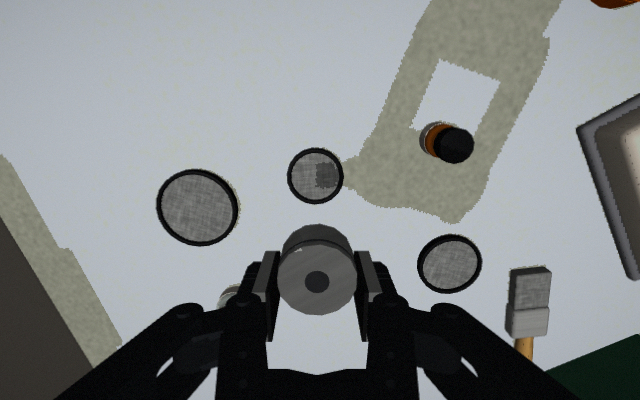

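Call:
carry_out(series=[[-0.02,-0.05,-0.6,0,0,0,0.2],[0,0,-1,0,0,0,0.2],[0,0,-1,0,0,0,0.2],[0,0,-1,0,0,0,0.2],[0,0,-1,0,0,0,0.2],[0,0,-1,0,0,0,0.2],[0,0,-0.7,0,0,0,0.2],[0,0,-0.4,0,0,0,0.2],[0,0,0,0,0,0,0.2],[0,0,0,0,0,0,0.2],[0,0,0,0,0,0,0.2]])

```text
t: 19.95
tool_pos: [0.4582, -0.2141, 0.0271]
tool_rot: [0.423, 3.111, -0.002]
contact_force: [-0.1, 0.6, -1.6]
opening: 0.0348
```

```bash
python3 - <<'E'
from h import *
p,o=shot("wrist"); print(o["tool_pos"],o["tool_rot"],o["opening"],o["contact_force"])
c=p["frame"][150:350,180:460]; cv2.imwrite("pics/w13.png",cv2.resize(c,None,fx=2.5,fy=2.5,interpolation=cv2.INTER_CUBIC))
E
```

```text
[ 0.45818236 -0.21413614  0.02710036] [ 4.23243793e-01  3.11065501e+00 -1.70392601e-03] 0.034830229886090226 [-0.12270995  0.61708088 -1.64308208]
```

View pics/w13.png

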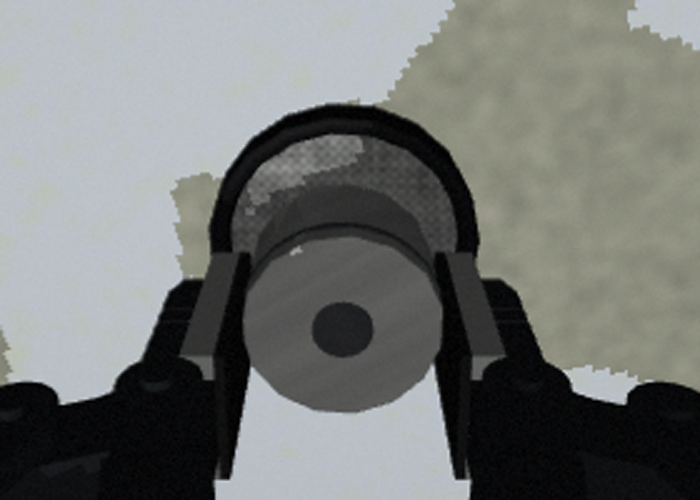

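Call:
carry_out(series=[[-0.04,0.02,-0.2,0,0,0,0.2],[0,0,-0.15,0,0,0,0.2],[0,0,-0.1,0,0,0,0.2],[0,0,0,0,0,0,0.2],[0,0,0,0,0,0,0.2]])

```text
t: 20.5
tool_pos: [0.4561, -0.2131, 0.0144]
tool_rot: [-0.424, -3.113, -0.0]
contact_force: [0.8, 0.5, -2.1]
opening: 0.0344
```

Call:
carry_out(series=[[0,0,-0.03,0,0,0,0.2],[0,0,0,0,0,0,0.2],[0,0,0,0,0,0,0.2]])

```text
t: 20.8
tool_pos: [0.4562, -0.2132, 0.0143]
tool_rot: [-0.424, -3.112, -0.0]
contact_force: [-3.2, 0.6, 5.4]
opening: 0.0347
```

```bash
python3 - <<'E'
from h import *
p,o=shot("wrist"); print(o["tool_pos"],o["tool_rot"],o["opening"],o["contact_force"])
c=p["frame"][150:350,180:460]; cv2.imwrite("pics/w14.png",cv2.resize(c,None,fx=2.5,fy=2.5,interpolation=cv2.INTER_CUBIC))
E
```

```text
[ 0.45618386 -0.21319484  0.01431907] [-4.23853676e-01 -3.11244083e+00 -8.90354431e-05] 0.03469375618530654 [-3.21320115  0.64484384  5.36664711]
```

View pics/w14.png

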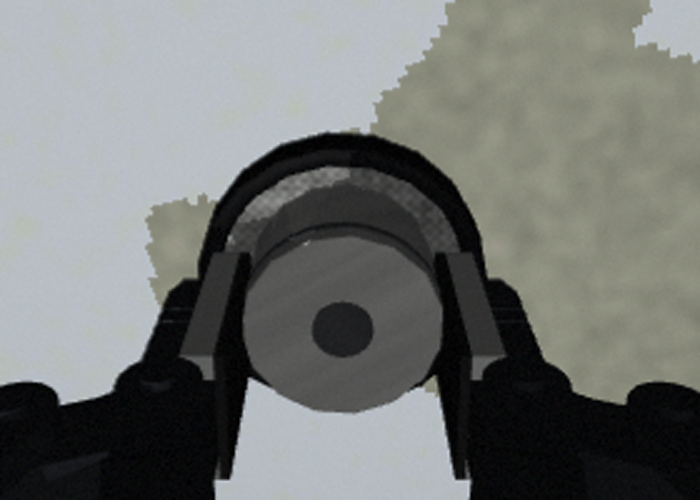

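Call:
carry_out(series=[[0,0,0,0,0,0,0.45],[0,0,0,0,0,0,0.5],[0,0,0,0,0,0,0.55],[0,0,0,0,0,0,0.55],[0,0,0.3,0,0,0,0.6],[0,0,0.8,0,0,0,0.6],[0,0,1,0,0,0,0.7],[0,0,1,0,0,0,0.8],[0,0,1,0,0,0,0.9],[0,0,1,0,0,0,0.9],[0,0,1,0,0,0,0.9],[0,0,1,0,0,0,0.9]])

```text
t: 22.05
tool_pos: [0.4561, -0.2131, 0.193]
tool_rot: [0.424, 3.112, -0.001]
contact_force: [-0.6, -0.4, -0.4]
opening: 0.0766
```

```bash
python3 - <<'E'
from h import *
p,o=shot("wrist"); print(o["tool_pos"],o["tool_rot"],o["opening"],o["contact_force"])
c=p["frame"][100:300,180:460]; cv2.imwrite("pics/w15.png",cv2.resize(c,None,fx=2.5,fy=2.5,interpolation=cv2.INTER_CUBIC))
E
```

```text
[ 0.45612757 -0.21312463  0.19296259] [ 4.23953680e-01  3.11209253e+00 -5.48008246e-04] 0.07658357766109716 [-0.55676222 -0.35777844 -0.35509376]
```

View pics/w15.png

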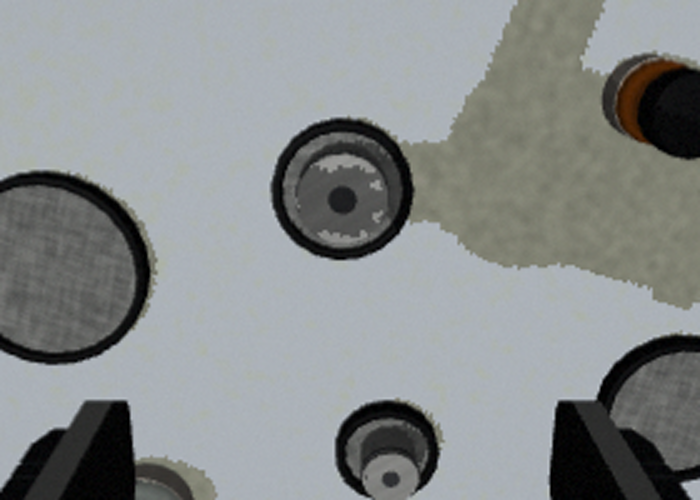

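Call:
carry_out(series=[[0.16,0.5,0,0,0,0,0.9],[0.16,1,0,0,0,0,0.9],[0.16,1,0,0,0,0,0.9],[0.16,1,0,0,0,0,0.9],[0.16,1,0,0,0,0,0.9],[0.16,1,0,0,0,0,0.9],[0.16,1,0,0,0,0,0.9],[0.16,1,0,0,0,0,0.9],[0.16,1,0,0,0,0,0.9],[0.16,1,0,0,0,0,0.9],[0.16,1,0,0,0,0,0.9],[0.16,1,0,0,0,0,0.9]])

```text
t: 23.3
tool_pos: [0.503, 0.0763, 0.1895]
tool_rot: [-0.423, -3.11, 0.0]
contact_force: [0.2, -1.2, -0.7]
opening: 0.0769
```

Call:
carry_out(series=[[0.16,1,0,0,0,0,0.9],[0.16,1,0,0,0,0,0.9],[0.16,1,0,0,0,0,0.9],[0.16,1,0,0,0,0,0.9],[0.16,1,0,0,0,0,0.9],[0.16,1,0,0,0,0,0.9],[0,0.7,0,0,0,0,0.9],[0,0,0,0,0,0,0.9],[0,0,0,0,0,0,0.9]])

```text
t: 24.2
tool_pos: [0.5274, 0.2419, 0.1904]
tool_rot: [-0.423, -3.112, 0.002]
contact_force: [0.6, -1.2, 0.0]
opening: 0.0769
```

```bash
python3 - <<'E'
from h import *
p,o=shot("wrist"); print(o["tool_pos"],o["tool_rot"],o["opening"],o["contact_force"])
c=p["frame"][150:350,180:460]; cv2.imwrite("pics/w16.png",cv2.resize(c,None,fx=2.5,fy=2.5,interpolation=cv2.INTER_CUBIC))
E
```

```text
[0.52743245 0.24192168 0.19039586] [-4.22534065e-01 -3.11169124e+00  1.76517351e-03] 0.0769352124113334 [ 0.57998397 -1.22498592  0.0347436 ]
```

View pics/w16.png

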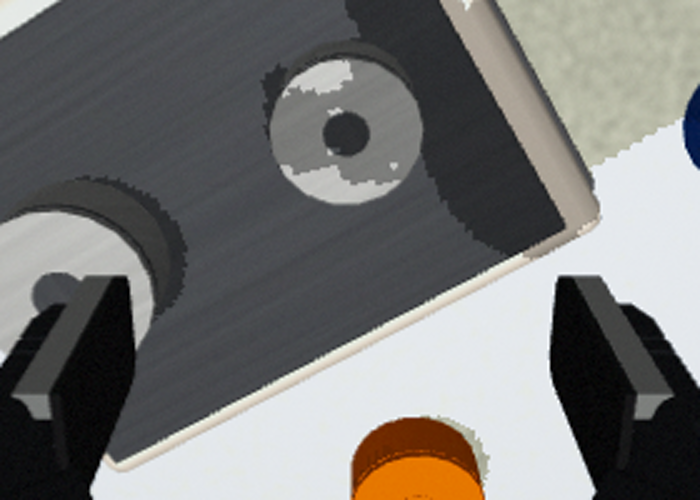

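```bash
python3 - <<'E'
from h import *
p,o=shot("wrist")
a=atz(p,[318.4,203.2],.092,o);print(a, a-o["tool_pos"])
E
```

```text
[0.52757587 0.24266633 0.092     ] [-6.76598792e-05  1.19858276e-03 -9.86527446e-02]
```

Call:
carry_out(series=[[0.04,0.03,-0.6,0,0,0,0.78],[0,0,-1,0,0,0,0.78],[0,0,-1,0,0,0,0.78],[0,0,-1,0,0,0,0.78],[0,0,-0.8,0,0,0,0.75],[0,0,-0.3,0,0,0,0.72],[0,0,0,0,0,0,0.68],[0,0,0,0,0,0,0.68]])

```text
t: 25.1
tool_pos: [0.5297, 0.2424, 0.0745]
tool_rot: [0.425, 3.112, 0.001]
contact_force: [0.6, 0.5, 0.4]
opening: 0.0582
```

```bash
python3 - <<'E'
from h import *
p,o=shot("wrist"); print(o["tool_pos"],o["opening"],o["contact_force"])
c=p["frame"][150:350,180:460]; cv2.imwrite("pics/w17.png",cv2.resize(c,None,fx=2.5,fy=2.5,interpolation=cv2.INTER_CUBIC))
E
```

```text
[0.52974815 0.24244048 0.07445998] 0.05816609613016675 [0.57761207 0.52843924 0.44324949]
```

View pics/w17.png

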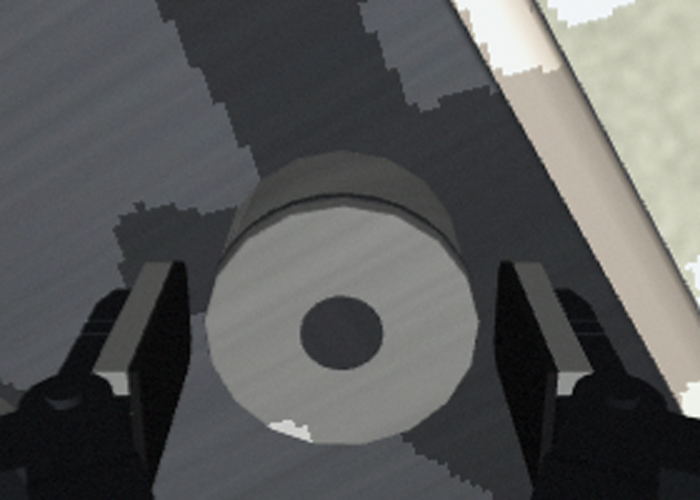

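Centred. I'll lower it slightly, grip and lift.

Call:
carry_out(series=[[0,0,-0.15,0,0,0,0.6],[0,0,0,0,0,0,0.5],[0,0,0,0,0,0,0.4],[0,0,0,0,0,0,0.35],[0,0,0,0,0,0,0.3],[0,0,0,0,0,0,0.3],[0,0,0,0,0,0,0.3]], grip_force=40)

```text
t: 25.85
tool_pos: [0.5302, 0.2427, 0.0713]
tool_rot: [0.424, 3.111, 0.001]
contact_force: [0.0, -1.2, 5.9]
opening: 0.0467
```

Call:
carry_out(series=[[0,0,0.2,0,0,0,0.3],[0,0,0.6,0,0,0,0.3],[0,0,1,0,0,0,0.3],[0,0,1,0,0,0,0.3],[0,0,1,0,0,0,0.3],[0,0,0.9,0,0,0,0.3],[0,0,0,0,0,0,0.3]])

```text
t: 26.55
tool_pos: [0.5309, 0.2434, 0.1919]
tool_rot: [0.423, 3.107, 0.005]
contact_force: [1.1, 0.2, -2.1]
opening: 0.0468
```

```bash
python3 - <<'E'
from h import *
p,o=shot("wrist"); print(o["tool_pos"],o["tool_rot"],o["opening"],o["contact_force"])
c=p["frame"][150:350,150:490]; cv2.imwrite("pics/w18.png",cv2.resize(c,None,fx=2.2,fy=2.2,interpolation=cv2.INTER_CUBIC))
E
```

```text
[0.53092492 0.24338631 0.1918939 ] [0.42293162 3.10677756 0.00507603] 0.046793273174534966 [ 1.06064941  0.23711682 -2.14914809]
```

View pics/w18.png

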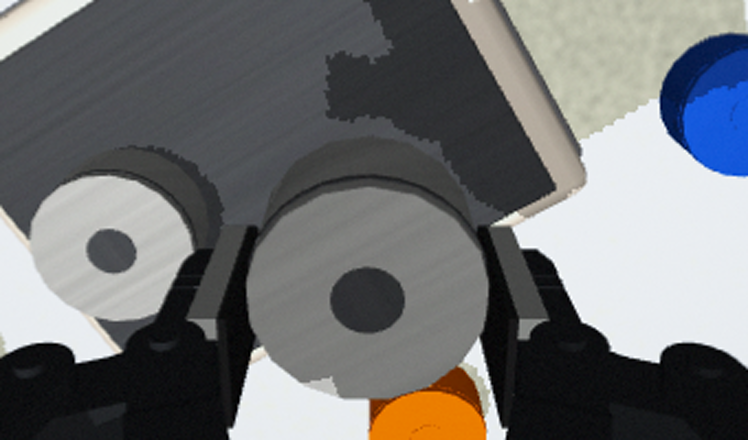

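Call:
carry_out(series=[[0.18,-0.6,0,0,0,0,0.3],[0.18,-1,0,0,0,0,0.3],[0.18,-1,0,0,0,0,0.3],[0.18,-1,0,0,0,0,0.3],[0.18,-1,0,0,0,0,0.3],[0.18,-1,0,0,0,0,0.3],[0.18,-1,0,0,0,0,0.3],[0.18,-1,0,0,0,0,0.3],[0.18,-1,0,0,0,0,0.3],[0.18,-1,0,0,0,0,0.3],[0.18,-1,0,0,0,0,0.3],[0.18,-1,0,0,0,0,0.3]])

```text
t: 27.8
tool_pos: [0.5816, -0.0491, 0.1847]
tool_rot: [-0.424, -3.108, -0.0]
contact_force: [0.1, -0.3, -3.5]
opening: 0.0468
```

Call:
carry_out(series=[[0.18,-1,0,0,0,0,0.3],[0.18,-1,0,0,0,0,0.3],[0,0,0,0,0,0,0.3],[0,0,0,0,0,0,0.3]])

```text
t: 28.2
tool_pos: [0.5908, -0.0981, 0.1852]
tool_rot: [-0.426, -3.108, -0.001]
contact_force: [0.9, 0.9, -3.2]
opening: 0.0465
```

```bash
python3 - <<'E'
from h import *
p,o=shot("wrist"); T=o["tool_pos"];print(T,o["tool_rot"],o["opening"],o["contact_force"])
cv2.imwrite("pics/w19.png",p["frame"])
E
```

```text
[ 0.59082343 -0.09808944  0.18515681] [-4.26129041e-01 -3.10842819e+00 -1.30050105e-03] 0.0465316706828433 [ 0.90470069  0.90061456 -3.18227718]
```

View pics/w19.png

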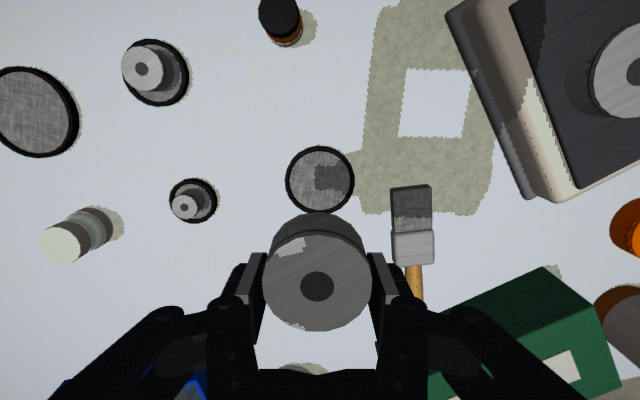

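Call:
carry_out(series=[[0.13,0.06,-0.6,0,0,0,0.3],[0,0,-1,0,0,0,0.3],[0,0,-1,0,0,0,0.3],[0,0,-1,0,0,0,0.3],[0,0,-1,0,0,0,0.3],[0,0,-1,0,0,0,0.3],[0,0,-0.5,0,0,0,0.3],[0,0,-0.2,0,0,0,0.3],[0,0,0,0,0,0,0.3],[0,0,0,0,0,0,0.3],[0,0,0,0,0,0,0.3]])

```text
t: 29.35
tool_pos: [0.5967, -0.0962, 0.0318]
tool_rot: [0.423, 3.11, -0.001]
contact_force: [0.5, -0.5, -4.4]
opening: 0.0468
```

```bash
python3 - <<'E'
from h import *
p,o=shot("wrist"); print(o["tool_pos"],o["tool_rot"],o["opening"],o["contact_force"])
c=p["frame"][130:350,150:490]; cv2.imwrite("pics/w20.png",cv2.resize(c,None,fx=2.2,fy=2.2,interpolation=cv2.INTER_CUBIC))
E
```

```text
[ 0.59672226 -0.09621412  0.03181201] [ 4.23438205e-01  3.10982134e+00 -7.27697924e-04] 0.04682577705777813 [ 0.47498821 -0.46187316 -4.42545124]
```

View pics/w20.png

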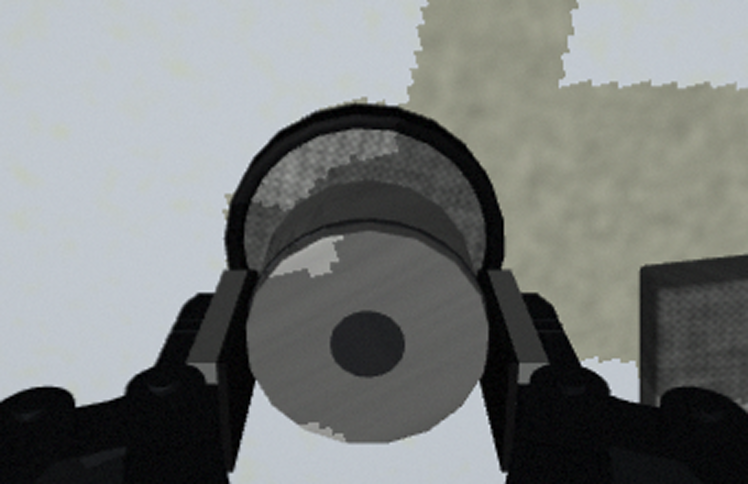

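Call:
carry_out(series=[[-0.05,-0.03,-0.25,0,0,0,0.3],[0,0,-0.2,0,0,0,0.3],[0,0,-0.1,0,0,0,0.3],[0,0,0,0,0,0,0.3],[0,0,0,0,0,0,0.3]])

```text
t: 29.9
tool_pos: [0.5941, -0.0967, 0.0161]
tool_rot: [-0.424, -3.112, -0.0]
contact_force: [-0.5, 0.6, -3.8]
opening: 0.0463
```

```bash
python3 - <<'E'
from h import *
p,o=shot("wrist"); print(o["tool_pos"],o["tool_rot"],o["opening"],o["contact_force"])
c=p["frame"][130:350,150:490]; cv2.imwrite("pics/w21.png",cv2.resize(c,None,fx=2.2,fy=2.2,interpolation=cv2.INTER_CUBIC))
E
```

```text
[ 0.5940652  -0.09666504  0.01607672] [-4.24038078e-01 -3.11247199e+00 -5.04900705e-05] 0.046290747344085496 [-0.46674998  0.63673583 -3.75890331]
```

View pics/w21.png

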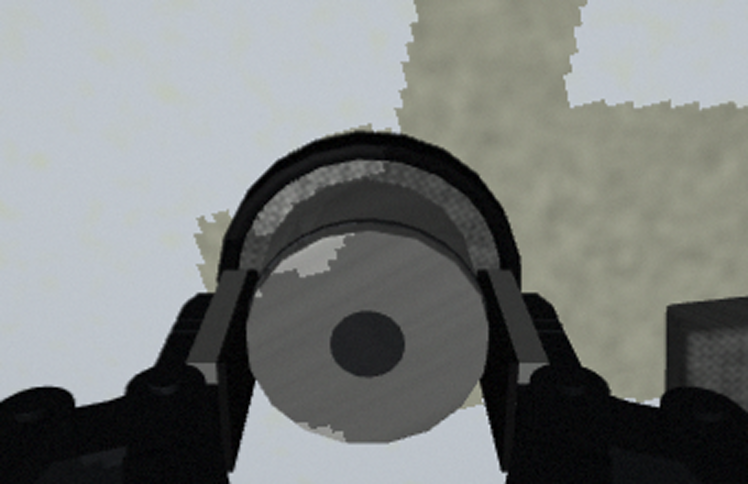

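Call:
carry_out(series=[[0,0,-0.04,0,0,0,0.3],[0,0,-0.04,0,0,0,0.3],[0,0,0,0,0,0,0.3],[0,0,0,0,0,0,0.3]])

```text
t: 30.35
tool_pos: [0.5943, -0.0967, 0.0144]
tool_rot: [0.424, 3.112, -0.0]
contact_force: [-0.4, -0.4, -4.3]
opening: 0.0467
```

Call:
carry_out(series=[[0,0,-0.03,0,0,0,0.3],[0,0,0,0,0,0,0.3],[0,0,0,0,0,0,0.3]])

```text
t: 30.65
tool_pos: [0.5943, -0.0967, 0.0143]
tool_rot: [-0.424, -3.113, 0.0]
contact_force: [-3.8, 0.4, 4.6]
opening: 0.0466
```

Contact at the expected height (z 0.0143). Releasing.

Call:
carry_out(series=[[0,0,0,0,0,0,0.58],[0,0,0,0,0,0,0.62],[0,0,0,0,0,0,0.68],[0,0,0,0,0,0,0.68],[0,0,0.3,0,0,0,0.7],[0,0,0.8,0,0,0,0.7],[0,0,1,0,0,0,0.8],[0,0,1,0,0,0,0.9],[0,0,1,0,0,0,1],[0,0,1,0,0,0,1],[0,0,1,0,0,0,1],[0,0,1,0,0,0,1]])

```text
t: 31.85
tool_pos: [0.5942, -0.0967, 0.1928]
tool_rot: [0.424, 3.112, -0.0]
contact_force: [1.0, -0.0, 1.0]
opening: 0.0852
```

```bash
python3 - <<'E'
from h import *
p,o=shot("wrist"); print(o["tool_pos"],o["tool_rot"],o["opening"],o["contact_force"])
c=p["frame"][50:350,180:640]; cv2.imwrite("pics/w22.png",cv2.resize(c,None,fx=1.6,fy=1.6,interpolation=cv2.INTER_CUBIC))
E
```

```text
[ 0.59416893 -0.09668156  0.19277682] [ 4.23986397e-01  3.11199246e+00 -2.22537504e-04] 0.08516215927467202 [ 0.95236488 -0.04854593  1.02302155]
```

View pics/w22.png

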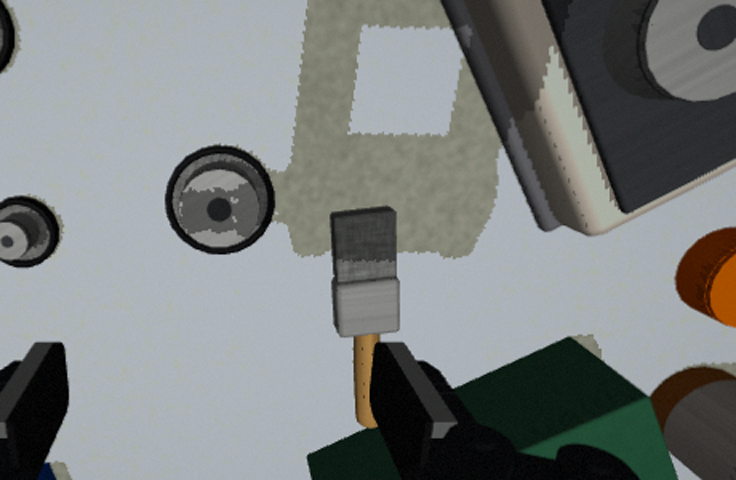

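Call:
carry_out(series=[[-0.14,0.4,0,0,0,0,1],[-0.14,1,0,0,0,0,1],[-0.14,1,0,0,0,0,1],[-0.14,1,0,0,0,0,1],[-0.14,1,0,0,0,0,1],[-0.14,1,0,0,0,0,1],[-0.14,1,0,0,0,0,1],[-0.14,1,0,0,0,0,1],[-0.14,1,0,0,0,0,1],[-0.14,1,0,0,0,0,1],[0,0,0,0,0,0,1],[0,0,0,0,0,0,1]])

```text
t: 33.1
tool_pos: [0.5581, 0.1387, 0.1897]
tool_rot: [-0.422, -3.111, 0.001]
contact_force: [-0.1, -0.9, -0.1]
opening: 0.0852
```

```bash
python3 - <<'E'
from h import *
p,o=shot("wrist"); print(o["tool_pos"],o["tool_rot"],o["opening"],o["contact_force"])
c=p["frame"][130:350,150:490]; cv2.imwrite("pics/w23.png",cv2.resize(c,None,fx=2.2,fy=2.2,interpolation=cv2.INTER_CUBIC))
E
```

```text
[0.55810918 0.13870626 0.18965592] [-4.21600797e-01 -3.11107442e+00  1.49894756e-03] 0.08524550396785815 [-0.06184104 -0.87540164 -0.09495731]
```

View pics/w23.png

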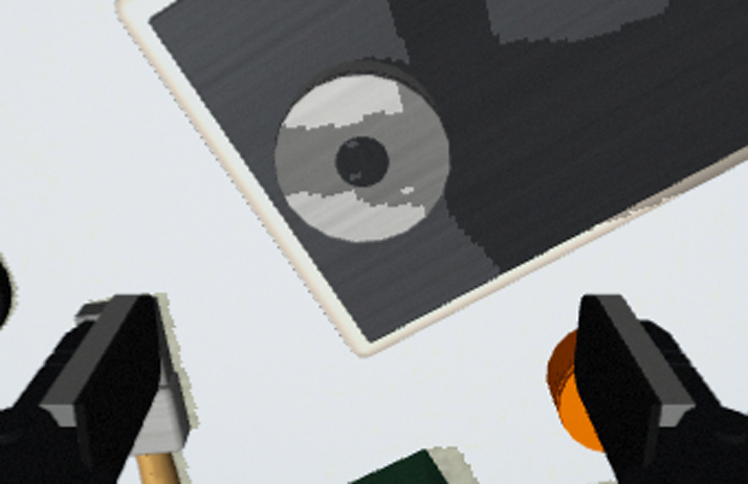

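Call:
carry_out(series=[[0.04,-0.06,-0.6,0,0,0,1],[0,0,-1,0,0,0,1],[0,0,-1,0,0,0,1],[0,0,-1,0,0,0,1],[0,0,-0.8,0,0,0,1],[0,0,-0.25,0,0,0,0.95],[0,0,0,0,0,0,0.9],[0,0,0,0,0,0,0.85]])

```text
t: 33.95
tool_pos: [0.5608, 0.1365, 0.0755]
tool_rot: [0.425, 3.112, 0.0]
contact_force: [0.3, -0.0, -0.0]
opening: 0.0725
```

```bash
python3 - <<'E'
from h import *
p,o=shot("wrist"); print(o["tool_pos"],o["opening"],o["contact_force"])
c=p["frame"][130:350,150:490]; cv2.imwrite("pics/w24.png",cv2.resize(c,None,fx=2.2,fy=2.2,interpolation=cv2.INTER_CUBIC))
E
```

```text
[0.56083593 0.13646279 0.07548863] 0.0725293026288281 [ 0.28855858 -0.01241421 -0.02902199]
```

View pics/w24.png

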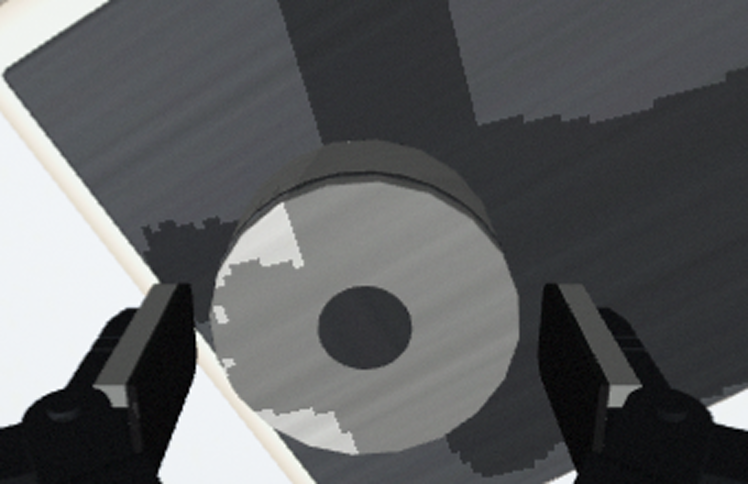

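Call:
carry_out(series=[[-0.05,0,-0.2,0,0,0,0.8],[0,0,0,0,0,0,0.75],[0,0,0,0,0,0,0.65],[0,0,0,0,0,0,0.55],[0,0,0,0,0,0,0.5],[0,0,0,0,0,0,0.5],[0,0,0,0,0,0,0.5]], grip_force=55)

```text
t: 34.7
tool_pos: [0.5591, 0.1367, 0.0706]
tool_rot: [0.424, 3.113, -0.001]
contact_force: [-3.0, -3.0, 5.9]
opening: 0.0604
```

Call:
carry_out(series=[[0,0,0.2,0,0,0,0.5],[0,0,0.4,0,0,0,0.5],[0,0,0.8,0,0,0,0.5],[0,0,1,0,0,0,0.5],[0,0,1,0,0,0,0.5],[0,0,1,0,0,0,0.5],[0,0,0.5,0,0,0,0.5],[0,0,0,0,0,0,0.5]])

```text
t: 35.5
tool_pos: [0.5599, 0.1371, 0.1943]
tool_rot: [0.423, 3.109, 0.002]
contact_force: [0.4, 0.0, -7.0]
opening: 0.0603
```

```bash
python3 - <<'E'
from h import *
p,o=shot("wrist"); print(o["tool_pos"],o["tool_rot"],o["opening"],o["contact_force"])
c=p["frame"][130:350,150:490]; cv2.imwrite("pics/w25.png",cv2.resize(c,None,fx=2.2,fy=2.2,interpolation=cv2.INTER_CUBIC))
E
```

```text
[0.55994772 0.13705919 0.19427026] [4.23424361e-01 3.10923616e+00 1.67251637e-03] 0.06027065510952667 [ 0.38648132  0.03612261 -7.00477339]
```

View pics/w25.png

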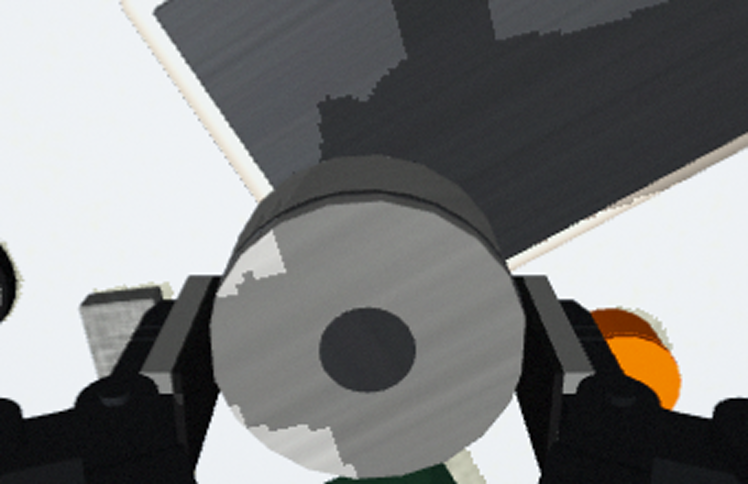

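Call:
carry_out(series=[[-0.2,-0.5,0,0,0,0,0.5],[-0.2,-1,0,0,0,0,0.5],[-0.2,-1,0,0,0,0,0.5],[-0.2,-1,0,0,0,0,0.5],[-0.2,-1,0,0,0,0,0.5],[-0.2,-1,0,0,0,0,0.5],[-0.2,-1,0,0,0,0,0.5],[-0.2,-1,0,0,0,0,0.5],[-0.2,-1,0,0,0,0,0.5],[-0.2,-1,0,0,0,0,0.5],[-0.2,-1,0,0,0,0,0.5],[-0.2,-1,0,0,0,0,0.5]])

```text
t: 36.75
tool_pos: [0.4969, -0.1516, 0.1898]
tool_rot: [-0.424, -3.109, -0.001]
contact_force: [1.2, 1.1, -6.8]
opening: 0.06
```

Call:
carry_out(series=[[-0.2,-1,0,0,0,0,0.5],[-0.2,-1,0,0,0,0,0.5],[-0.2,-1,0,0,0,0,0.5],[-0.2,-1,0,0,0,0,0.5],[-0.2,-1,0,0,0,0,0.5],[-0.2,-1,0,0,0,0,0.5],[-0.2,-1,0,0,0,0,0.5],[-0.2,-0.5,0,0,0,0,0.5],[0,0,0,0,0,0,0.5],[0,0,0,0,0,0,0.5],[0,0,0,0,0,0,0.5]])

```text
t: 37.85
tool_pos: [0.4588, -0.3371, 0.1916]
tool_rot: [-0.423, -3.112, -0.002]
contact_force: [-0.1, -0.5, -6.3]
opening: 0.0601
```

```bash
python3 - <<'E'
from h import *
p,o=shot("wrist"); T=o["tool_pos"];print(T,o["tool_rot"],o["opening"],o["contact_force"])
cv2.imwrite("pics/w26.png",p["frame"])
E
```

```text
[ 0.4587905  -0.33710249  0.19163686] [-4.22766384e-01 -3.11217745e+00 -1.87397383e-03] 0.06013709698587022 [-0.13376348 -0.48990963 -6.33479841]
```

View pics/w26.png

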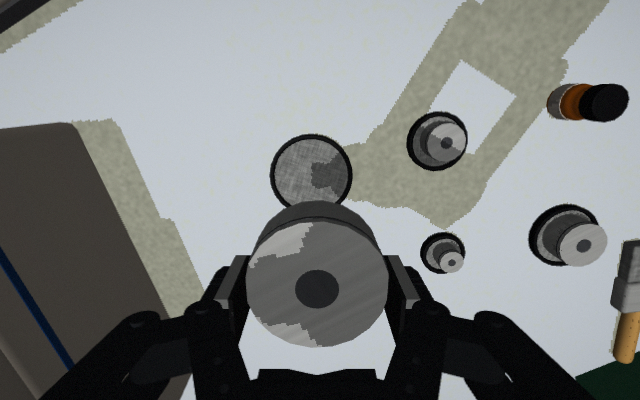

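Call:
carry_out(series=[[-0.05,-0.15,-0.6,0,0,0,0.5],[0,0,-1,0,0,0,0.5],[0,0,-1,0,0,0,0.5],[0,0,-1,0,0,0,0.5],[0,0,-1,0,0,0,0.5],[0,0,-1,0,0,0,0.5],[0,0,-0.7,0,0,0,0.5],[0,0,-0.2,0,0,0,0.5],[0,0,0,0,0,0,0.5],[0,0,0,0,0,0,0.5],[0,0,0,0,0,0,0.5]])

```text
t: 39.0
tool_pos: [0.4587, -0.3428, 0.0315]
tool_rot: [0.423, 3.11, -0.003]
contact_force: [0.1, 0.4, -6.4]
opening: 0.0602
```

```bash
python3 - <<'E'
from h import *
p,o=shot("wrist"); print(o["tool_pos"],o["tool_rot"],o["opening"],o["contact_force"])
c=p["frame"][130:350,150:490]; cv2.imwrite("pics/w27.png",cv2.resize(c,None,fx=2.2,fy=2.2,interpolation=cv2.INTER_CUBIC))
E
```

```text
[ 0.45867607 -0.34279952  0.03146082] [ 4.23438825e-01  3.11044310e+00 -2.92125074e-03] 0.060209767625345814 [ 0.11582774  0.44364195 -6.37445601]
```

View pics/w27.png

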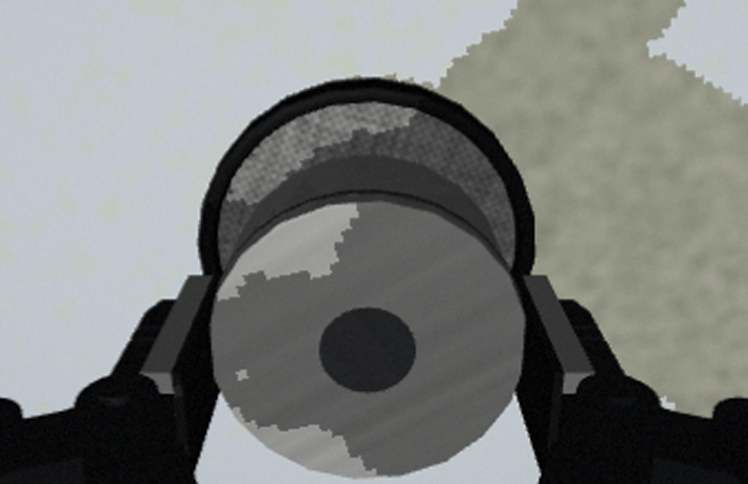

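Call:
carry_out(series=[[-0.03,0.02,-0.25,0,0,0,0.5],[0,0,-0.2,0,0,0,0.5],[0,0,-0.1,0,0,0,0.5],[0,0,0,0,0,0,0.5],[0,0,0,0,0,0,0.5]])

```text
t: 39.55
tool_pos: [0.4569, -0.3413, 0.0158]
tool_rot: [-0.424, -3.113, -0.0]
contact_force: [0.1, 0.4, -7.2]
opening: 0.0599
```

```bash
python3 - <<'E'
from h import *
p,o=shot("wrist"); print(o["tool_pos"],o["tool_rot"],o["opening"],o["contact_force"])
c=p["frame"][130:350,150:490]; cv2.imwrite("pics/w28.png",cv2.resize(c,None,fx=2.2,fy=2.2,interpolation=cv2.INTER_CUBIC))
E
```

```text
[ 0.45686055 -0.34133231  0.01584467] [-4.23995569e-01 -3.11257143e+00 -3.16656997e-04] 0.0598518345562698 [ 0.09494353  0.35577504 -7.21032249]
```

View pics/w28.png

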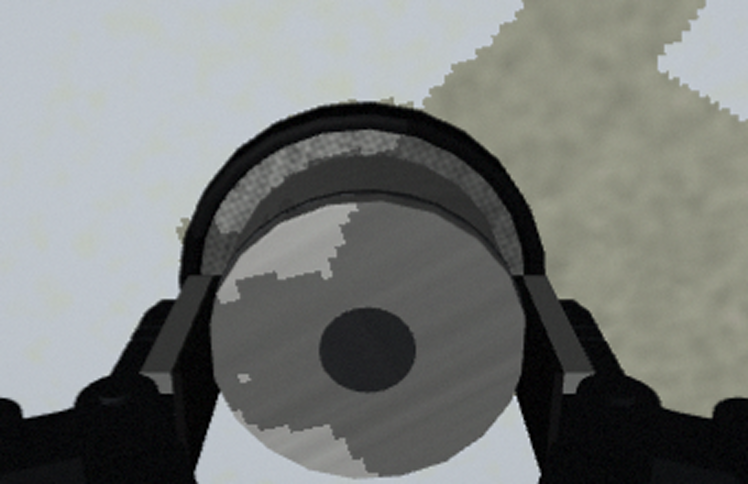

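Call:
carry_out(series=[[-0.04,0,-0.03,0,0,0,0.5],[0,0,-0.04,0,0,0,0.5],[0,0,0,0,0,0,0.5],[0,0,0,0,0,0,0.5]])

```text
t: 40.0
tool_pos: [0.4559, -0.3414, 0.0143]
tool_rot: [-0.424, -3.113, 0.0]
contact_force: [0.3, -0.5, -7.4]
opening: 0.0602
```

Call:
carry_out(series=[[0,0,-0.03,0,0,0,0.5],[0,0,-0.02,0,0,0,0.5],[0,0,0,0,0,0,0.5],[0,0,0,0,0,0,0.5]])

```text
t: 40.4
tool_pos: [0.4561, -0.3415, 0.0136]
tool_rot: [0.424, 3.113, -0.0]
contact_force: [-1.7, 1.5, -1.4]
opening: 0.06
```

Call:
carry_out(series=[[0,0,0,0,0,0,0.75],[0,0,0,0,0,0,0.82],[0,0,0,0,0,0,0.88],[0,0,0,0,0,0,0.88],[0,0,0.3,0,0,0,0.88],[0,0,0.8,0,0,0,0.88],[0,0,1,0,0,0,0.9],[0,0,1,0,0,0,0.9],[0,0,1,0,0,0,0.9],[0,0,1,0,0,0,0.9],[0,0,1,0,0,0,0.9],[0,0,1,0,0,0,0.9]])

```text
t: 41.6
tool_pos: [0.456, -0.3414, 0.1923]
tool_rot: [0.424, 3.112, -0.001]
contact_force: [-0.1, -0.7, 0.2]
opening: 0.0766
```

Call:
carry_out(series=[[0.4,0.6,0.8,0,0,0,0.9],[0.4,0.8,0.8,0,0,0,0.9],[0.4,0.8,0.8,0,0,0,0.9],[0.4,0.8,0.8,0,0,0,0.9],[0,0,0,0,0,0,0.9],[0,0,0,0,0,0,0.9]])

```text
t: 42.2
tool_pos: [0.4961, -0.2665, 0.2713]
tool_rot: [0.423, 3.112, -0.002]
contact_force: [0.9, -0.5, -0.9]
opening: 0.0769
```

```bash
python3 - <<'E'
from h import *
p,o=shot("wrist"); print(o["tool_pos"],o["tool_rot"],o["opening"],o["contact_force"])
cv2.imwrite("pics/w29.png",p["frame"])
q,_=shot("scene");c=q["frame"][180:330,120:330]; cv2.imwrite("pics/s2.png",cv2.resize(c,None,fx=3.5,fy=3.5,interpolation=cv2.INTER_CUBIC))
E
```

```text
[ 0.49606396 -0.26645248  0.27125467] [ 4.22603050e-01  3.11197235e+00 -1.79489391e-03] 0.0768744769361043 [ 0.8889481  -0.52116928 -0.94863969]
```

View pics/w29.png

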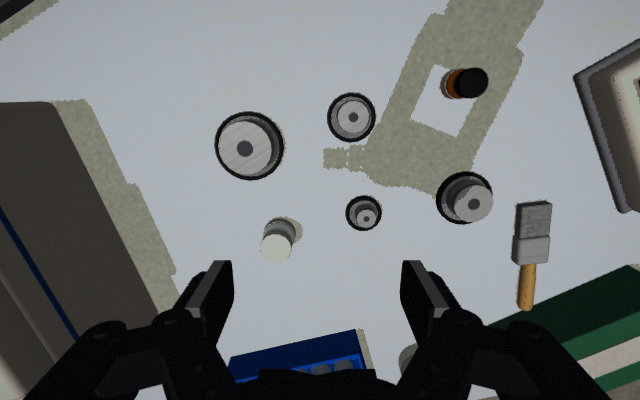

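View pics/s2.png

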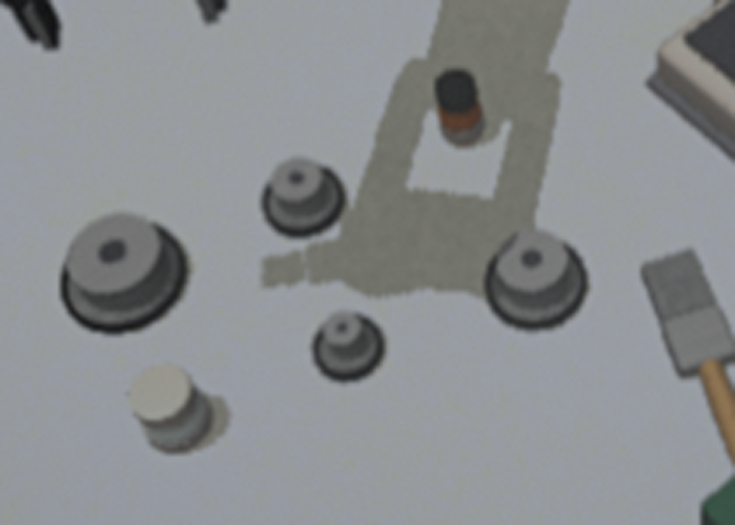

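```bash
python3 - <<'E'
from h import *
p,o=shot("wrist"); f=p["frame"].copy()
import sys
c=cv2.resize(f[80:260,200:520],None,fx=2.4,fy=2.4,interpolation=cv2.INTER_CUBIC)
cv2.imwrite("pics/w30.png",c)
n=dict(n62=((249,145.5),(245,148.5),.035),n48=((464.5,197.5),(473.5,204),.035),n36=((351.5,117),(352.5,117.5),.031),n25=((363.5,213),(366,216),.031))
for k,(a,b,z) in n.items(): print(k,(atz(p,b,z,o)-atz(p,a,.011,o)).round(4))
E
```

```text
n62 [-0.0001  0.0001  0.024 ]
n48 [0.0009 0.0005 0.024 ]
n36 [-0.0009 -0.0007  0.02  ]
n25 [-0.0032  0.0011  0.02  ]
```

View pics/w30.png

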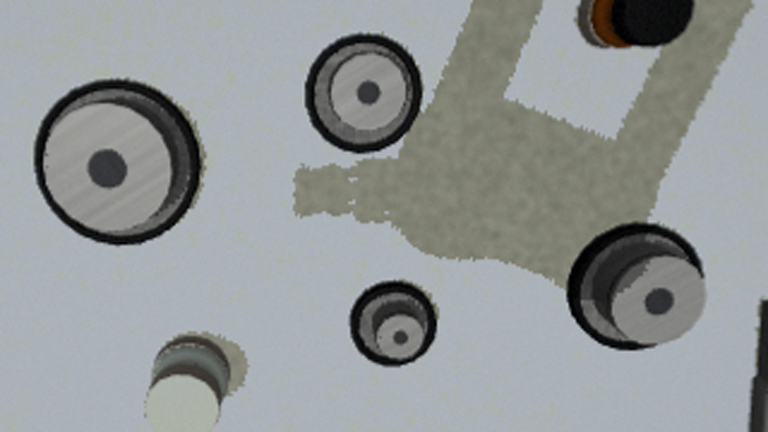

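All four weights lie flat in their nests, offset from the nest centres by up to about 3 mm against 7 mm of clearance. Jar and vial stand where they were, so I'm handing in.

```bash
python3 - <<'E'
from station import ctrl
print(ctrl.get_obs()["t"]); print(ctrl.finish_job())
E
```

```text
42.35
the job is handed in; nothing more can be done
None
```

All four weights are off the balance pan and put away, each lying flat in the nest made for its size. I moved them in the order 25, 36, 48, 62 mm, lowering each until the force reading showed contact before opening the gripper. I handed the job in at 42.35 s of the 109 s allowed, with the gripper clear of everything; no verdict is reported.

- **Seating:** in the last wrist picture, the 62, 48 and 36 mm weights sit about 1 mm or less from their nest centres. The 25 mm weight is about 3 mm off, and each nest has 7 mm of clearance.
- **Jar and vial:** both stand upright among the nests in the last pictures. I judged this by eye and did not re-measure their positions.
- **Look-alikes:** I left the orange and blue discs alone.
- **Disagreements:** the wrist camera placed the nests about 3–5 mm nearer the robot than the fixed cameras did. I aimed between the two and checked each placing in close-up. One reading of the 48 mm weight, taken while the arm was still settling, was about 5 mm off, so I measured it again before gripping.
- **Forces:** every reading I took stayed at or below about 9 N.

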